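# Re-home the solder spools on their pin stands

## Robot

A 6-joint arm with a two-finger parallel gripper is mounted at the origin on the work surface. World frame = base frame: x ahead of the robot, y to its left, z up, the work surface at z = 0. Lengths are in m, angles in rad, forces in N, time in s.
With the tool pointing down it reaches from about 0.35 to 0.775 m from the base axis. Payload 5.5 kg.
Tool frame: the origin (TCP) lies on the centre line of the jaws, within the pads' length; the fingertips stand 17 mm ahead of it and the grasp point (between the pads) lies 2 mm behind it; z points along the fingers, y is the direction in which the jaws open and shut (so a half turn about z gives the same grasp; the last joint's range is limited). The gripper opens to 85 mm and grips with 20 to 120 N. Pads are 22 mm wide; open, the fingers measure 114 mm over their backs; the gripper's body (76 mm by 85 mm) begins 54 mm behind the grasp point. The pads swing forward as they close: fully open they stand 13 mm farther back than shut.
Start: joints at [-1.43, 0.313, 0.046, 1.304, 0, 1.431], TCP at [0.159, -0.553, 0.222] pointing down, gripper open.
Joint ranges: [-2.76, 2.76], [-0.86, 1.69], [-1.03, 1.26], [-2.2, 2.34], [-1.47, 1.5], [-3.14, 3.14]. Speed limits (rad/s): [2.57, 2.57, 3.14, 3.14, 3.14, 3.14].

## Interface

Orientations are given as a unit quaternion [w, x, y, z].
In Python, from workcell import env gives the robot as it stands.
- The arm moves only by the tool servo_tool, never from a script. Its argument "increments" is a list of rows, each an object of numbers: "claw": the closure, from 0 (fully open) to 1 (shut); "x", "y", "z": the shift along the world's x, y, z in units of 25 mm (1.0 is 25 mm); "ax", "ay", "az": the turn, a rotation vector about the world's x, y, z in units of 8 degrees (1.0 is 8 degrees). A call has 1 to 5 rows; each row shifts and turns the commanded pose from where the row before left it; what a row does not reach is not made up. A row lasts 1/10 s, in which the tool goes at most 50 mm and 8.59 degrees, less where a joint would pass 70% of its speed; a pose out of reach is approached as far as the arm can. A call is refused whole if a number of a shift passes 1 or a number of a turn 1, either way. A call with a gripper value outside its range is refused whole. The fingers move at their own pace and stop on an object; "newtons" is the grip in N (left out, the last holds). Time passes only in rows, so rows that do not move let the fingers close. It gives the time, the measured TCP pose, the force and the opening at its end, in the units of the state.
- env.get_state(): the state, without advancing time (a new reading comes with each control period).
- env.read_camera(name): name is "scene" or "top"; returns the picture (384x512x3 uint8, red, green, blue); there is no depth.
- env.calibration(name): a dict with "K" (3x3 intrinsics, pixels), "world_to_cam" (4x4, takes a point from world to camera coordinates). Camera axes: x right, y down, z forward; pixel columns grow to the right and rows downward; lengths in m; the calibration is good to about 2 mm. A picture is of the moment at which its call begins. calibration takes no time and is no camera call.
- env.hand_in(): hands the job in, once; it reports no verdict.
The state is a dict: "clock": time; "joint_pos": joint angles; "qvel": joint speeds; "tau": joint torques, N m; "tcp_pos": TCP position; "orientation": TCP orientation; "wrist_force": force on the tool from outside, world axes, zero at the start; "ft_torque": the same for the moment, N m; "finger_gap": finger opening in m.
Only numpy, scipy, OpenCV 4.12 (cv2) and the standard library are available. Lean on these libraries where they do the work, as an engineer would, in place of code of your own. Each camera call takes 0.05 s, during which the arm holds its last target.

## Task

The three solder spools have got onto each other's pin stands: put the widest spool on the stand with the largest square base, the tall middle-width spool on the middle-sized square base, and the small spool on the smallest square base, each standing flat on its base with the pin in its bore. Park a spool on the empty round stand while you change the others over. Set the spools down gently, never dropping them, and leave the flux tin, the potentiometer and the pliers where they lie.

Things in the scene. Friction and masses are not known exactly. Their poses are not given: they have to be found in the camera images.
- spool_wide: The widest spool of solder wire: blue plastic flanges, silvery winding nearly flush with them, outer diameter 62 mm, height 34 mm, about 400 g, standing upright (axis vertical) on a stand. A round bore 24 mm in diameter runs right through along its axis. Origin: centre of the underside; z up along the axis. Grip it across its diameter from above.
- spool_tall: The tall, middle-width spool of solder wire: blue plastic flanges, silvery winding nearly flush with them, outer diameter 48 mm, height 58 mm, about 350 g, standing upright (axis vertical) on a stand. A round bore 24 mm in diameter runs right through along its axis. Origin: centre of the underside; z up along the axis. Grip it across its diameter from above.
- spool_small: The small, narrowest spool of solder wire: blue plastic flanges, silvery winding nearly flush with them, outer diameter 34 mm, height 32 mm, about 120 g, standing upright (axis vertical) on a stand. A round bore 24 mm in diameter runs right through along its axis. Origin: centre of the underside; z up along the axis. Grip it across its diameter from above.
- stand_large: Pin stand with the largest square base, 120 x 120 mm; aluminium plate 8 mm thick, fixed to the bench, with an upright steel pin at its centre, 8 mm in diameter, 18 mm above the plate. Origin: centre of the base's underside (bench level), on the pin's axis; z up. A seated spool's underside is 8 mm above it, the pin in its bore. Holds the small spool at the start.
- stand_medium: Pin stand with the middle-sized square base, 95 x 95 mm; aluminium plate 8 mm thick, fixed to the bench, with an upright steel pin at its centre, 8 mm in diameter, 18 mm above the plate. Origin: centre of the base's underside (bench level), on the pin's axis; z up. A seated spool's underside is 8 mm above it, the pin in its bore. Holds the widest spool at the start.
- stand_small: Pin stand with the smallest square base, 75 x 75 mm; aluminium plate 8 mm thick, fixed to the bench, with an upright steel pin at its centre, 8 mm in diameter, 18 mm above the plate. Origin: centre of the base's underside (bench level), on the pin's axis; z up. A seated spool's underside is 8 mm above it, the pin in its bore. Holds the tall spool at the start.
- stand_spare: Spare pin stand with a round base, 95 mm in diameter; aluminium plate 8 mm thick, fixed to the bench, with an upright steel pin at its centre, 8 mm in diameter, 18 mm above the plate. Origin: centre of the base's underside (bench level), on the pin's axis; z up. A seated spool's underside is 8 mm above it, the pin in its bore. Empty at the start.
- flux_tin: Bystander: loose flat round metal flux tin, 52 mm in diameter, 24 mm high; origin at the centre of its underside.
- pot: Bystander: loose potentiometer, round steel can 24 mm in diameter, short brass collar and shaft pointing up, 32 mm high in all; origin at the centre of its underside.
- pliers: Bystander: loose small pliers with blue grips lying flat, about 145 mm long, 50 mm wide, 13 mm high; origin on the bench under the pivot; x points to the jaws.
Not all that is in view belongs to the job. Leave any orange or pink look-alike of the stand_small alone.

How it is judged:
On the way:
1. a spool stands parked on the round spare stand, let go (((horizontal distance between spool_wide and stand_spare below 0.01 m and z of spool_wide in the frame of stand_spare between 0.005 and 0.011 m and angle between spool_wide's own z axis and vertical below 0.09 rad and linear speed of spool_wide below 0.02 m/s and angular speed of spool_wide below 0.2 rad/s and contact force between spool_wide and the fingers below 0.1 N) or (horizontal distance between spool_tall and stand_spare below 0.01 m and z of spool_tall in the frame of stand_spare between 0.005 and 0.011 m and angle between spool_tall's own z axis and vertical below 0.09 rad and linear speed of spool_tall below 0.02 m/s and angular speed of spool_tall below 0.2 rad/s and contact force between spool_tall and the fingers below 0.1 N) or (horizontal distance between spool_small and stand_spare below 0.01 m and z of spool_small in the frame of stand_spare between 0.005 and 0.011 m and angle between spool_small's own z axis and vertical below 0.09 rad and linear speed of spool_small below 0.02 m/s and angular speed of spool_small below 0.2 rad/s and contact force between spool_small and the fingers below 0.1 N))), for 0.2 s.
At the end, for the whole second after the job is handed in: Each spool stands upright (within 5 degrees) and at rest on its own stand, widest on the largest square, tall on the middle square, small on the smallest square, seated flat on the base (within 3 mm in height), its axis within 10 mm of the pin's (horizontal distance between spool_wide and stand_large below 0.01 m and z of spool_wide in the frame of stand_large between 0.005 and 0.011 m and angle between each of spool_wide, spool_tall, spool_small's own z axis and vertical below 0.09 rad and linear speed of each of spool_wide, spool_tall, spool_small below 0.02 m/s and angular speed of each of spool_wide, spool_tall, spool_small below 0.2 rad/s and horizontal distance between spool_tall and stand_medium below 0.01 m and z of spool_tall in the frame of stand_medium between 0.005 and 0.011 m and horizontal distance between spool_small and stand_small below 0.01 m and z of spool_small in the frame of stand_small between 0.005 and 0.011 m); the robot touches nothing.
It fails at once if a spool is dropped (in free fall faster than 0.7 m/s, i.e. from more than about 25 mm) ((linear speed of spool_wide above 0.7 m/s and contact force between spool_wide and anything else below 0.01 N and height (world z) of spool_wide above 0.015 m) or (linear speed of spool_tall above 0.7 m/s and contact force between spool_tall and anything else below 0.01 N and height (world z) of spool_tall above 0.015 m) or (linear speed of spool_small above 0.7 m/s and contact force between spool_small and anything else below 0.01 N and height (world z) of spool_small above 0.015 m)).
It fails at once if the flux tin is moved more than 20 mm (distance of flux_tin from where it was at the start of the episode above 0.02 m).
It fails at once if the potentiometer is moved more than 20 mm (distance of pot from where it was at the start of the episode above 0.02 m).
It fails at once if the pliers is moved more than 20 mm (distance of pliers from where it was at the start of the episode above 0.02 m).
It also fails if it takes over 104 s, if anything falls off the work surface, if the arm or the gripper's body presses on something with over 40 N, if the wrist force passes 120 N, or if a joint passes its speed limit or range.

## Working session

There is one attempt and no reset: what is moved stays moved. The work goes in short steps, Python scripts to look and compute and a tool call to move; the robot and the scene stay as the last step left them, time stands still between calls to the robot, and variables do not carry over. Pictures are saved under pics/ and viewed, and the job is handed in when it is done.

Besides the shell and the picture viewer there is one more tool, called after "Request:" by a JSON object that holds its "method" and its "body". servo_tool: Moves the arm, as the interface text tells. Its arguments: {"type":"object","properties":{"increments":{"type":"array"},"newtons":{"type":"number"}},"required":["increments"]}

```bash
mkdir -p pics; ls; python3 - <<'E'
from workcell import env
import cv2,json
print(env.get_state())
for n in("scene","top"):
    im=env.read_camera(n); cv2.imwrite(f"pics/{n}0.png",im[:,:,::-1]); c=env.calibration(n); print(n,c)
E
```

```text
pics
{'clock': 0.0, 'joint_pos': array([-1.42960163e+00,  3.13981091e-01,  4.49855323e-02,  1.30358991e+00,
        2.40035246e-05,  1.43119388e+00]), 'qvel': array([ 0.00134678,  0.0009821 ,  0.00024415,  0.00055773, -0.00114638,
        0.0006406 ]), 'tau': array([ 4.27069222e-05, -4.80629075e+01,  2.98533654e+01,  1.95427827e-02,
       -3.94546680e-05, -1.38760214e-06]), 'tcp_pos': array([ 0.15926783, -0.55196233,  0.22112254]), 'orientation': array([-8.94578447e-04,  9.90159905e-01,  1.39937709e-01,  1.12895659e-05]), 'wrist_force': array([-0.18483504, -0.53178995,  0.04556534]), 'ft_torque': array([-0.0215713 ,  0.01977355, -0.00238065]), 'finger_gap': 0.08537108540692841}
scene {'K': array([[377.90664084,   0.        , 253.07252299],
       [  0.        , 377.90664084, 194.58197863],
       [  0.        ,   0.        ,   1.        ]]), 'world_to_cam': array([[-0.41475053,  0.9098798 ,  0.01003723,  0.29038853],
       [ 0.77873945,  0.36063555, -0.51332921, -0.38462015],
       [-0.47068766, -0.20508717, -0.85813308,  1.12480524],
       [ 0.        ,  0.        ,  0.        ,  1.        ]])}
top {'K': array([[472.75434778,   0.        , 258.20141304],
       [  0.        , 472.75434778, 188.5247058 ],
       [  0.        ,   0.        ,   1.        ]]), 'world_to_cam': array([[ 0.02252358, -0.99974448,  0.00191506, -0.08820895],
       [-0.97947219, -0.02245059, -0.20032521,  0.574225  ],
       [ 0.20031702,  0.00263629, -0.97972759,  1.01775374],
       [ 0.        ,  0.        ,  0.        ,  1.        ]])}
```

View pics/scene0.png

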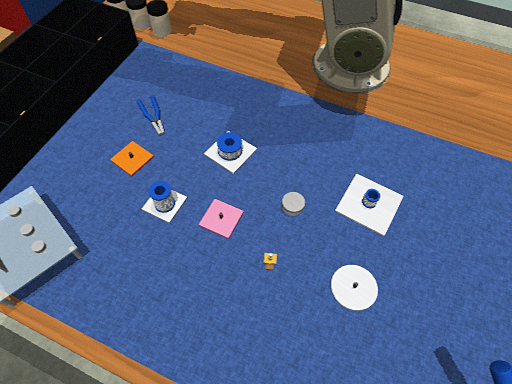

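View pics/top0.png

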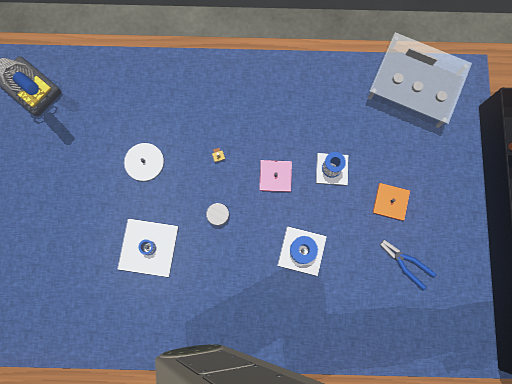

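The spool and stand candidates in the top view are:
- White square (148,247) is the large stand, holding the small spool.
- White square (302,251) is the medium stand, holding the wide spool.
- White square (332,168) is the small stand, holding the tall spool.
- White disc (144,161) is the spare stand.
- Pink (276,176) and orange (392,201) are decoys.
- The tin is at (218,214), the pot at (218,156), the pliers at (405,262), and the box at (420,80) is clutter.

Next I'll measure the stands and spools.

```bash
cat > h.py <<'E'
import numpy as np,cv2
from workcell import env
CAL={n:env.calibration(n) for n in("scene","top")}
def ray(n,uv,z):
    c=CAL[n];K=c["K"];T=np.array(c["world_to_cam"]);R=T[:3,:3];t=T[:3,3]
    uv=np.atleast_2d(np.asarray(uv,float))
    d=np.c_[(uv-[K[0,2],K[1,2]])/[K[0,0],K[1,1]],np.ones(len(uv))]@R
    o=-R.T@t
    return (o+d*((z-o[2])/d[:,2])[:,None])[:,:2]
def proj(n,p):
    c=CAL[n];T=np.array(c["world_to_cam"]);q=T[:3,:3]@p+T[:3,3];q=c["K"]@q;return q[:2]/q[2]
def blobs(mask,amin):
    cs,_=cv2.findContours(mask.astype(np.uint8),cv2.RETR_EXTERNAL,cv2.CHAIN_APPROX_NONE)
    return [c[:,0,:] for c in cs if cv2.contourArea(c)>amin]
E
python3 - <<'E'
from h import *
for n in("top","scene"):
    im=cv2.imread(f"pics/{n}0.png");hsv=cv2.cvtColor(im,cv2.COLOR_BGR2HSV)
    m=(hsv[...,1]<40)&(hsv[...,2]>215)
    for b in blobs(m,150):
        w=ray(n,b,0.008).astype(np.float32)
        (c,s,a)=cv2.minAreaRect(w*1000); print(n,"white",b.mean(0).round(),np.round(c),np.round(s),round(a), "box",np.ptp(w,axis=0).round(3))
    m=(hsv[...,0]>100)&(hsv[...,0]<118)&(hsv[...,1]>200)&(hsv[...,2]>110)
    for b in blobs(m,40):
        for z in(.04,.042,.066):
            w=ray(n,b,z).astype(np.float32)
            (c,s,a)=cv2.minAreaRect(w*1000); print(n,"blue",b.mean(0).round(),z,np.round(c),np.round(s))
    for nm,lo,hi in(("pink",150,175),("orange",5,18)):
        m=(hsv[...,0]>=lo)&(hsv[...,0]<=hi)&(hsv[...,1]>60)&(hsv[...,2]>190)
        for b in blobs(m,60):
            w=ray(n,b,.008).astype(np.float32);(c,s,a)=cv2.minAreaRect(w*1000); print(n,nm,b.mean(0).round(),np.round(c),np.round(s))
print("tin",ray("top",[218,213],.024),"pot",ray("top",[218,155],.025),"plier",ray("top",[[383,243],[430,288],[434,274]],.01))
# composite zoom crop
im=cv2.imread("pics/top0.png")
cs=[cv2.resize(im[y-30:y+30,x-35:x+35],(350,300),interpolation=cv2.INTER_CUBIC) for x,y in((148,247),(302,251),(332,168),(144,161))]
cv2.imwrite("pics/crop0.png",np.vstack([np.hstack(cs[:2]),np.hstack(cs[2:])]))
E
```

```text
top white [302. 251.] [ 442. -180.] [93. 93.] 77 box [0.109 0.109]
top white [148. 247.] [442. 178.] [119. 119.] 83 box [0.13  0.131]
top white [217. 214.] [524.  21.] [47. 49.] 74 box [0.05  0.047]
top white [321. 169.] [ 641. -230.] [29. 74.] 90 box [0.074 0.029]
top white [143. 161.] [647. 203.] [93. 91.] 47 box [0.092 0.092]
top orange [391. 201.] [ 563. -392.] [74. 74.]
scene white [354. 287.] [646. 203.] [91. 93.] 25 box [0.093 0.093]
scene white [165. 207.] [ 639. -253.] [74. 74.] 87 box [0.074 0.076]
scene white [370. 204.] [441. 178.] [119. 119.] 83 box [0.131 0.13 ]
scene white [230. 155.] [ 442. -182.] [94. 94.] 78 box [0.099 0.111]
scene blue [503. 372.] 0.04 [699. 480.] [34. 36.]
scene blue [503. 372.] 0.042 [699. 479.] [33. 35.]
scene blue [503. 372.] 0.066 [708. 466.] [32. 34.]
scene blue [372. 195.] 0.04 [440. 175.] [29. 31.]
scene blue [372. 195.] 0.042 [442. 175.] [29. 30.]
scene blue [372. 195.] 0.066 [458. 173.] [28. 29.]
scene blue [159. 190.] 0.04 [ 629. -264.] [47. 47.]
scene blue [159. 190.] 0.042 [ 630. -263.] [47. 47.]
scene blue [159. 190.] 0.066 [ 640. -25
[... 431 characters left out ...]
3.]
scene blue [155. 106.] 0.066 [ 434. -391.] [81. 12.]
scene pink [221. 218.] [ 619. -117.] [75. 74.]
scene orange [119. 366.] [ 970. -144.] [146.  17.]
scene orange [ 57. 337.] [ 976. -286.] [217.  11.]
scene orange [ 60. 323.] [ 955. -300.] [169.   8.]
scene orange [131. 157.] [ 562. -394.] [76. 75.]
scene orange [483. 103.] [  1. 373.] [ 24. 157.]
scene orange [497.  95.] [-47. 407.] [32. 78.]
scene orange [487.  65.] [-165.  364.] [145.  19.]
scene orange [441.  74.] [-68. 253.] [315.  62.]
scene orange [443.  38.] [-233.  222.] [ 38. 292.]
tin [[0.52286881 0.01707556]] pot [[0.66214991 0.02250643]] plier [[ 0.46326938 -0.36817314]
 [ 0.3631469  -0.47240451]
 [ 0.39486294 -0.4831782 ]]
```

View pics/crop0.png

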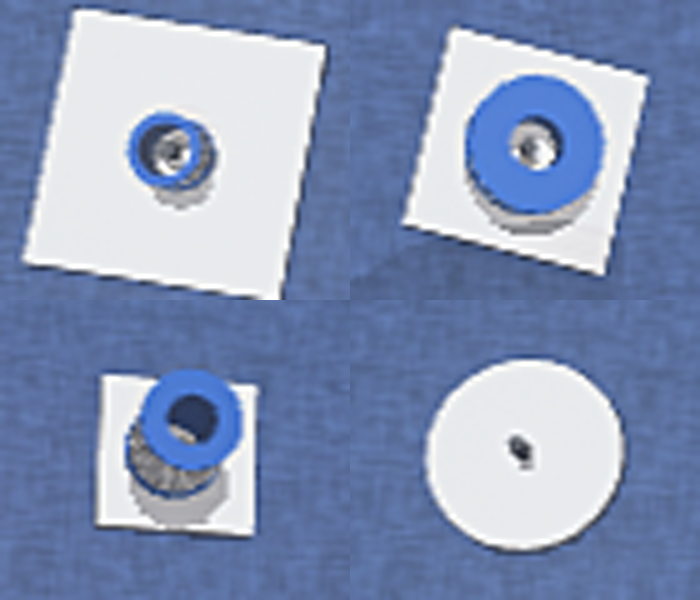

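The crops confirm the choices. All sizes match the description, and both views agree within about 3 mm. World positions in mm:

| Item | Position |
|---|---|
| Large stand | (442, 178) |
| Medium stand | (442, -181) |
| Small stand | (640, -253) |
| Spare stand | (647, 203) |

The plan is tall→spare, small→small, wide→large, then tall→medium. I'll turn the jaws to lie along x.

Request:
{"method": "servo_tool", "body": {"increments": [{"x": 0.96,"y": 0.6,"az": 0.5,"claw": 0},{"x": 0.96,"y": 0.6,"az": 0.5,"claw": 0},{"x": 0.96,"y": 0.6,"az": 0.5,"claw": 0},{"x": 0.96,"y": 0.6,"az": 0.5,"claw": 0},{"x": 0.96,"y": 0.6,"az": 0.5,"claw": 0}], "newtons": 40}}

```text
schema error: expected keys claw, x, y, z, ax, ay, az
```

Request:
{"method": "servo_tool", "body": {"increments": [{"x": 0.96,"y": 0.6,"az": 0.5,"claw": 0},{"x": 0.96,"y": 0.6,"az": 0.5,"claw": 0},{"x": 0.96,"y": 0.6,"az": 0.5,"claw": 0},{"x": 0.96,"y": 0.6,"az": 0.5,"claw": 0},{"x": 0.96,"y": 0.6,"az": 0.5,"claw": 0}]}}

```text
schema error: expected keys claw, x, y, z, ax, ay, az
```

Request:
{"method": "servo_tool", "body": {"increments": [{"x": 0.96,"y": 0.6,"az": 0.5,"claw": 0},{"x": 0.96,"y": 0.6,"az": 0.5,"claw": 0},{"x": 0.96,"y": 0.6,"az": 0.5,"claw": 0},{"x": 0.96,"y": 0.6,"az": 0.5,"claw": 0},{"x": 0.96,"y": 0.6,"az": 0.5,"claw": 0}]}}

```text
schema error: expected keys claw, x, y, z, ax, ay, az
```

All keys are required.

Request:
{"method": "servo_tool", "body": {"increments": [{"claw": 0,"x": 0.96,"y": 0.6,"z": 0,"ax": 0,"ay": 0,"az": 0.5},{"claw": 0,"x": 0.96,"y": 0.6,"z": 0,"ax": 0,"ay": 0,"az": 0.5},{"claw": 0,"x": 0.96,"y": 0.6,"z": 0,"ax": 0,"ay": 0,"az": 0.5},{"claw": 0,"x": 0.96,"y": 0.6,"z": 0,"ax": 0,"ay": 0,"az": 0.5},{"claw": 0,"x": 0.96,"y": 0.6,"z": 0,"ax": 0,"ay": 0,"az": 0.5}], "newtons": 40}}

```text
clock: 0.6
tcp_pos: [0.28, -0.4766, 0.2215]
orientation: [-0.0, 0.95, 0.311, -0.0]
wrist_force: [0.3, 0.1, -0.6]
finger_gap: 0.0853
```

Request:
{"method": "servo_tool", "body": {"increments": [{"claw": 0,"x": 0.96,"y": 0.6,"z": 0,"ax": 0,"ay": 0,"az": 0.5},{"claw": 0,"x": 0.96,"y": 0.6,"z": 0,"ax": 0,"ay": 0,"az": 0.5},{"claw": 0,"x": 0.96,"y": 0.6,"z": 0,"ax": 0,"ay": 0,"az": 0.5},{"claw": 0,"x": 0.96,"y": 0.6,"z": 0,"ax": 0,"ay": 0,"az": 0.5},{"claw": 0,"x": 0.96,"y": 0.6,"z": 0,"ax": 0,"ay": 0,"az": 0.5}]}}

```text
clock: 1.1
tcp_pos: [0.4001, -0.4016, 0.2216]
orientation: [-0.0, 0.882, 0.471, -0.0]
wrist_force: [0.4, -0.6, 0.7]
finger_gap: 0.0854
```

Request:
{"method": "servo_tool", "body": {"increments": [{"claw": 0,"x": 0.96,"y": 0.6,"z": 0,"ax": 0,"ay": 0,"az": 0.5},{"claw": 0,"x": 0.96,"y": 0.6,"z": 0,"ax": 0,"ay": 0,"az": 0.5},{"claw": 0,"x": 0.96,"y": 0.6,"z": 0,"ax": 0,"ay": 0,"az": 0.5},{"claw": 0,"x": 0.96,"y": 0.6,"z": 0,"ax": 0,"ay": 0,"az": 0.5},{"claw": 0,"x": 0.96,"y": 0.6,"z": 0,"ax": 0,"ay": 0,"az": 0.5}]}}

```text
clock: 1.6
tcp_pos: [0.52, -0.3266, 0.2215]
orientation: [-0.0, 0.787, 0.617, -0.0]
wrist_force: [0.4, -0.8, 0.7]
finger_gap: 0.0855
```

Request:
{"method": "servo_tool", "body": {"increments": [{"claw": 0,"x": 0.96,"y": 0.6,"z": -0.5,"ax": 0,"ay": 0,"az": 0.5},{"claw": 0,"x": 0.96,"y": 0.6,"z": -0.5,"ax": 0,"ay": 0,"az": 0.5},{"claw": 0,"x": 0.96,"y": 0.6,"z": -0.5,"ax": 0,"ay": 0,"az": 0.5},{"claw": 0,"x": 0.96,"y": 0.6,"z": -0.5,"ax": 0,"ay": 0,"az": 0.2},{"claw": 0,"x": 0.96,"y": 0.6,"z": -0.5,"ax": 0,"ay": 0,"az": 0}]}}

```text
clock: 2.1
tcp_pos: [0.6399, -0.2516, 0.1583]
orientation: [-0.001, 0.709, 0.705, -0.0]
wrist_force: [0.2, -0.8, 0.1]
finger_gap: 0.0853
```

Request:
{"method": "servo_tool", "body": {"increments": [{"claw": 0,"x": 0,"y": 0,"z": -0.95,"ax": 0,"ay": 0,"az": 0},{"claw": 0,"x": 0,"y": 0,"z": -0.95,"ax": 0,"ay": 0,"az": 0},{"claw": 0,"x": 0,"y": 0,"z": -0.95,"ax": 0,"ay": 0,"az": 0},{"claw": 0,"x": 0,"y": 0,"z": -0.95,"ax": 0,"ay": 0,"az": 0},{"claw": 0,"x": 0,"y": 0,"z": -0.75,"ax": 0,"ay": 0,"az": 0}]}}

```text
clock: 2.6
tcp_pos: [0.6383, -0.2519, 0.0434]
orientation: [-0.001, 0.709, 0.705, -0.0]
wrist_force: [0.1, -0.3, -0.0]
finger_gap: 0.0855
```

Request:
{"method": "servo_tool", "body": {"increments": [{"claw": 0.3,"x": 0,"y": 0,"z": 0,"ax": 0,"ay": 0,"az": 0},{"claw": 0.45,"x": 0,"y": 0,"z": 0,"ax": 0,"ay": 0,"az": 0},{"claw": 0.6,"x": 0,"y": 0,"z": 0,"ax": 0,"ay": 0,"az": 0},{"claw": 1,"x": 0,"y": 0,"z": 0,"ax": 0,"ay": 0,"az": 0},{"claw": 1,"x": 0,"y": 0,"z": 0,"ax": 0,"ay": 0,"az": 0}]}}

```text
clock: 3.1
tcp_pos: [0.6405, -0.253, 0.0474]
orientation: [0.001, 0.709, 0.705, 0.001]
wrist_force: [1.1, 0.2, 2.4]
finger_gap: 0.0455
```

Request:
{"method": "servo_tool", "body": {"increments": [{"claw": 1,"x": 0,"y": 0,"z": 0.3,"ax": 0,"ay": 0,"az": 0},{"claw": 1,"x": 0,"y": 0,"z": 0.6,"ax": 0,"ay": 0,"az": 0},{"claw": 1,"x": 0,"y": 0,"z": 1,"ax": 0,"ay": 0,"az": 0},{"claw": 1,"x": 0,"y": 0,"z": 1,"ax": 0,"ay": 0,"az": 0},{"claw": 1,"x": 0,"y": 0,"z": 1,"ax": 0,"ay": 0,"az": 0}], "newtons": 50}}

```text
clock: 3.6
tcp_pos: [0.6383, -0.2522, 0.1436]
orientation: [-0.001, 0.709, 0.705, -0.0]
wrist_force: [1.4, -0.7, -3.7]
finger_gap: 0.0451
```

```bash
cat > snap.py <<'E'
import sys;from h import *
t=sys.argv[1];s=env.get_state();print(s["tcp_pos"].round(4),s["clock"],s["wrist_force"].round(1))
cv2.imwrite(f"pics/{t}.png",env.read_camera("scene")[:,:,::-1])
E
python3 snap.py s1
```

```text
[ 0.6383 -0.2522  0.1436] 3.6 [ 1.4 -0.7 -3.7]
```

View pics/s1.png

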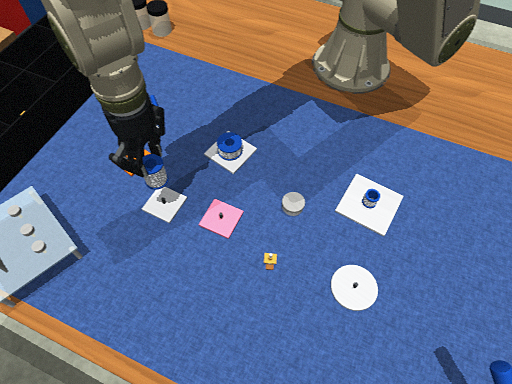

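The tall spool is held upright at (153,172), and its stand pin at (165,200) is clear. I'll carry it to the spare stand.

Request:
{"method": "servo_tool", "body": {"increments": [{"claw": 1,"x": 0,"y": 0.6,"z": 0,"ax": 0,"ay": 0,"az": 0},{"claw": 1,"x": 0,"y": 1,"z": 0,"ax": 0,"ay": 0,"az": 0},{"claw": 1,"x": 0,"y": 1,"z": 0,"ax": 0,"ay": 0,"az": 0},{"claw": 1,"x": 0,"y": 1,"z": 0,"ax": 0,"ay": 0,"az": 0},{"claw": 1,"x": 0,"y": 1,"z": 0,"ax": 0,"ay": 0,"az": 0}]}}

```text
clock: 4.15
tcp_pos: [0.6376, -0.1352, 0.1409]
orientation: [-0.002, 0.709, 0.705, -0.001]
wrist_force: [0.5, -0.0, -3.7]
finger_gap: 0.0448
```

Request:
{"method": "servo_tool", "body": {"increments": [{"claw": 1,"x": 0,"y": 1,"z": 0,"ax": 0,"ay": 0,"az": 0},{"claw": 1,"x": 0,"y": 1,"z": 0,"ax": 0,"ay": 0,"az": 0},{"claw": 1,"x": 0,"y": 1,"z": 0,"ax": 0,"ay": 0,"az": 0},{"claw": 1,"x": 0,"y": 1,"z": 0,"ax": 0,"ay": 0,"az": 0},{"claw": 1,"x": 0,"y": 1,"z": 0,"ax": 0,"ay": 0,"az": 0}]}}

```text
clock: 4.65
tcp_pos: [0.6374, -0.0104, 0.141]
orientation: [-0.002, 0.709, 0.705, -0.001]
wrist_force: [-0.2, -0.4, -3.7]
finger_gap: 0.0449
```

Request:
{"method": "servo_tool", "body": {"increments": [{"claw": 1,"x": 0,"y": 1,"z": 0,"ax": 0,"ay": 0,"az": 0},{"claw": 1,"x": 0,"y": 1,"z": 0,"ax": 0,"ay": 0,"az": 0},{"claw": 1,"x": 0,"y": 1,"z": 0,"ax": 0,"ay": 0,"az": 0},{"claw": 1,"x": 0,"y": 1,"z": 0,"ax": 0,"ay": 0,"az": 0},{"claw": 1,"x": 0,"y": 1,"z": 0,"ax": 0,"ay": 0,"az": 0}]}}

```text
clock: 5.15
tcp_pos: [0.6372, 0.1142, 0.1409]
orientation: [-0.001, 0.709, 0.705, -0.001]
wrist_force: [1.5, 0.4, -4.1]
finger_gap: 0.0448
```

Request:
{"method": "servo_tool", "body": {"increments": [{"claw": 1,"x": 0.15,"y": 1,"z": 0,"ax": 0,"ay": 0,"az": 0},{"claw": 1,"x": 0.15,"y": 1,"z": 0,"ax": 0,"ay": 0,"az": 0},{"claw": 1,"x": 0,"y": 1,"z": 0,"ax": 0,"ay": 0,"az": 0},{"claw": 1,"x": 0,"y": 0.6,"z": 0,"ax": 0,"ay": 0,"az": 0},{"claw": 1,"x": 0,"y": 0,"z": 0,"ax": 0,"ay": 0,"az": 0}]}}

```text
clock: 5.65
tcp_pos: [0.6451, 0.2048, 0.1415]
orientation: [-0.001, 0.708, 0.706, -0.001]
wrist_force: [-0.5, -0.2, -4.1]
finger_gap: 0.0448
```

```bash
python3 snap.py s2
```

```text
[0.6451 0.2048 0.1415] 5.65 [-0.5 -0.2 -4.1]
```

View pics/s2.png

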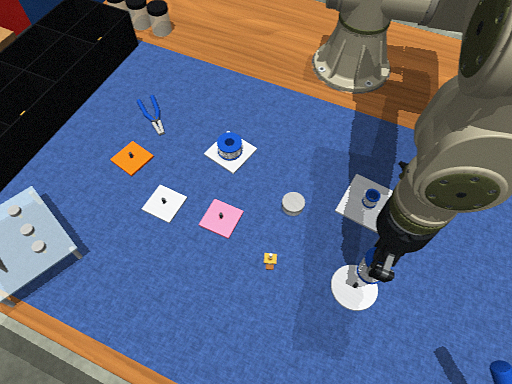

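The tall spool at (368,265) is in line with the spare pin at (355,287). Lowering it in stages.

Request:
{"method": "servo_tool", "body": {"increments": [{"claw": 1,"x": 0.07,"y": -0.07,"z": -0.5,"ax": 0,"ay": 0,"az": 0},{"claw": 1,"x": 0,"y": 0,"z": -0.8,"ax": 0,"ay": 0,"az": 0},{"claw": 1,"x": 0,"y": 0,"z": -0.8,"ax": 0,"ay": 0,"az": 0},{"claw": 1,"x": 0,"y": 0,"z": -0.5,"ax": 0,"ay": 0,"az": 0},{"claw": 1,"x": 0,"y": 0,"z": -0.2,"ax": 0,"ay": 0,"az": 0}]}}

```text
clock: 6.2
tcp_pos: [0.6472, 0.1993, 0.0707]
orientation: [-0.001, 0.71, 0.705, -0.002]
wrist_force: [-0.2, -0.3, -4.7]
finger_gap: 0.0448
```

Request:
{"method": "servo_tool", "body": {"increments": [{"claw": 1,"x": 0,"y": 0,"z": -0.2,"ax": 0,"ay": 0,"az": 0},{"claw": 1,"x": 0,"y": 0,"z": -0.2,"ax": 0,"ay": 0,"az": 0},{"claw": 1,"x": 0,"y": 0,"z": -0.2,"ax": 0,"ay": 0,"az": 0},{"claw": 1,"x": 0,"y": 0,"z": -0.15,"ax": 0,"ay": 0,"az": 0},{"claw": 1,"x": 0,"y": 0,"z": -0.1,"ax": 0,"ay": 0,"az": 0}]}}

```text
clock: 6.7
tcp_pos: [0.6486, 0.2008, 0.0519]
orientation: [0.0, 0.709, 0.705, 0.0]
wrist_force: [-0.7, -0.4, -4.6]
finger_gap: 0.0447
```

Request:
{"method": "servo_tool", "body": {"increments": [{"claw": 1,"x": -0.05,"y": 0.08,"z": -0.1,"ax": 0,"ay": 0,"az": 0},{"claw": 1,"x": 0,"y": 0,"z": -0.08,"ax": 0,"ay": 0,"az": 0},{"claw": 1,"x": 0,"y": 0,"z": 0,"ax": 0,"ay": 0,"az": 0}]}}

```text
clock: 7.0
tcp_pos: [0.6473, 0.2029, 0.0476]
orientation: [0.0, 0.709, 0.705, 0.0]
wrist_force: [-0.2, 0.6, -4.2]
finger_gap: 0.045
```

Request:
{"method": "servo_tool", "body": {"increments": [{"claw": 1,"x": 0,"y": 0,"z": -0.06,"ax": 0,"ay": 0,"az": 0},{"claw": 1,"x": 0,"y": 0,"z": 0,"ax": 0,"ay": 0,"az": 0}]}}

```text
clock: 7.2
tcp_pos: [0.6476, 0.2029, 0.0474]
orientation: [0.0, 0.709, 0.705, 0.001]
wrist_force: [-1.7, -0.3, 4.0]
finger_gap: 0.0448
```

Contact is at the same TCP height as the original grasp. Releasing.

Request:
{"method": "servo_tool", "body": {"increments": [{"claw": 0.4,"x": 0,"y": 0,"z": 0,"ax": 0,"ay": 0,"az": 0},{"claw": 0.2,"x": 0,"y": 0,"z": 0,"ax": 0,"ay": 0,"az": 0},{"claw": 0,"x": 0,"y": 0,"z": 0,"ax": 0,"ay": 0,"az": 0},{"claw": 0,"x": 0,"y": 0,"z": 0,"ax": 0,"ay": 0,"az": 0},{"claw": 0,"x": 0,"y": 0,"z": 0.5,"ax": 0,"ay": 0,"az": 0}]}}

```text
clock: 7.7
tcp_pos: [0.6459, 0.2024, 0.0569]
orientation: [-0.001, 0.709, 0.705, -0.002]
wrist_force: [-0.3, 0.0, -0.9]
finger_gap: 0.0852
```

Request:
{"method": "servo_tool", "body": {"increments": [{"claw": 0,"x": 0,"y": 0,"z": 0.8,"ax": 0,"ay": 0,"az": 0},{"claw": 0,"x": 0,"y": 0,"z": 1,"ax": 0,"ay": 0,"az": 0},{"claw": 0,"x": 0,"y": 0,"z": 1,"ax": 0,"ay": 0,"az": 0},{"claw": 0,"x": -1,"y": 0,"z": 1,"ax": 0,"ay": 0,"az": 0},{"claw": 0,"x": -1,"y": 0,"z": 0,"ax": 0,"ay": 0,"az": 0}]}}

```text
clock: 8.2
tcp_pos: [0.5999, 0.2031, 0.1586]
orientation: [0.002, 0.709, 0.705, 0.003]
wrist_force: [-0.2, 0.4, 0.2]
finger_gap: 0.0858
```

Request:
{"method": "servo_tool", "body": {"increments": [{"claw": 0,"x": -1,"y": -0.2,"z": 0,"ax": 0,"ay": 0,"az": 0},{"claw": 0,"x": -1,"y": -0.2,"z": 0,"ax": 0,"ay": 0,"az": 0},{"claw": 0,"x": -1,"y": -0.2,"z": 0,"ax": 0,"ay": 0,"az": 0},{"claw": 0,"x": -1,"y": -0.2,"z": 0,"ax": 0,"ay": 0,"az": 0},{"claw": 0,"x": -1,"y": -0.2,"z": 0,"ax": 0,"ay": 0,"az": 0}]}}

```text
clock: 8.7
tcp_pos: [0.4717, 0.1776, 0.1546]
orientation: [0.0, 0.709, 0.705, 0.001]
wrist_force: [1.1, 0.0, 0.5]
finger_gap: 0.0852
```

```bash
python3 snap.py s3
```

```text
[0.4717 0.1776 0.1546] 8.7 [1.1 0.  0.5]
```

View pics/s3.png

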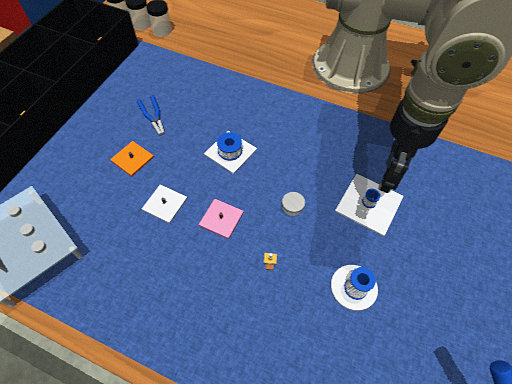

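The tall spool stands upright on the spare stand (358,285). Next is the small spool at (371,197).

Request:
{"method": "servo_tool", "body": {"increments": [{"claw": 0,"x": -0.7,"y": -0.08,"z": -0.5,"ax": 0,"ay": 0,"az": 0},{"claw": 0,"x": -0.52,"y": 0,"z": -0.5,"ax": 0,"ay": 0,"az": 0},{"claw": 0,"x": 0,"y": 0,"z": -1,"ax": 0,"ay": 0,"az": 0},{"claw": 0,"x": 0,"y": 0,"z": -1,"ax": 0,"ay": 0,"az": 0},{"claw": 0,"x": 0,"y": 0,"z": -0.5,"ax": 0,"ay": 0,"az": 0}]}}

```text
clock: 9.25
tcp_pos: [0.4412, 0.1756, 0.0653]
orientation: [-0.0, 0.709, 0.705, -0.0]
wrist_force: [-0.3, -0.6, -0.1]
finger_gap: 0.0852
```

```bash
python3 snap.py s4; python3 -c "
import cv2;im=cv2.imread('pics/s4.png');cv2.imwrite('pics/s4c.png',cv2.resize(im[130:250,310:450],None,fx=5,fy=5,interpolation=cv2.INTER_CUBIC))"
```

```text
[0.4412 0.1756 0.0653] 9.25 [-0.3 -0.6 -0.1]
```

View pics/s4c.png

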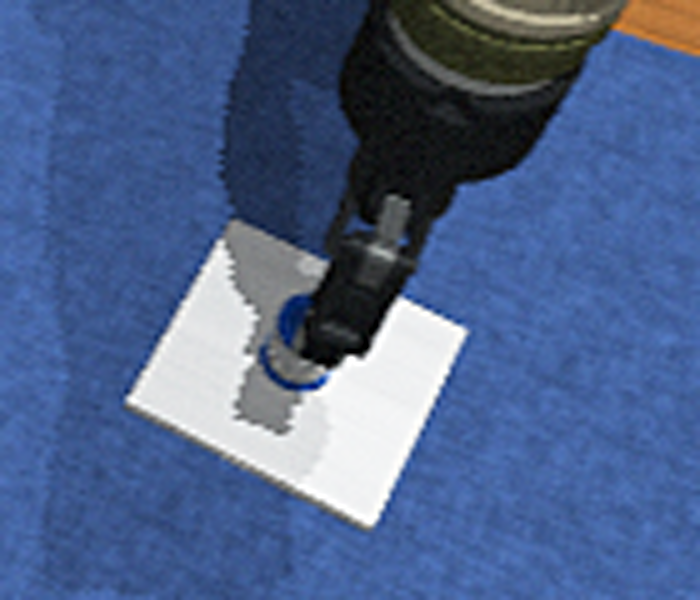

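The small spool lies between the fingers (crop about (300,340)), so I'll lower and close.

Request:
{"method": "servo_tool", "body": {"increments": [{"claw": 0,"x": 0,"y": 0,"z": -0.7,"ax": 0,"ay": 0,"az": 0},{"claw": 0,"x": 0,"y": 0,"z": -0.5,"ax": 0,"ay": 0,"az": 0},{"claw": 0.3,"x": 0,"y": 0,"z": -0.16,"ax": 0,"ay": 0,"az": 0},{"claw": 0.45,"x": 0,"y": 0,"z": 0,"ax": 0,"ay": 0,"az": 0},{"claw": 0.55,"x": 0,"y": 0,"z": 0,"ax": 0,"ay": 0,"az": 0}], "newtons": 30}}

```text
clock: 9.8
tcp_pos: [0.4426, 0.1759, 0.033]
orientation: [0.0, 0.709, 0.705, 0.001]
wrist_force: [-0.2, 0.3, 0.3]
finger_gap: 0.044
```

Request:
{"method": "servo_tool", "body": {"increments": [{"claw": 0.65,"x": 0,"y": 0,"z": 0,"ax": 0,"ay": 0,"az": 0},{"claw": 1,"x": 0,"y": 0,"z": 0,"ax": 0,"ay": 0,"az": 0},{"claw": 1,"x": 0,"y": 0,"z": 0,"ax": 0,"ay": 0,"az": 0},{"claw": 1,"x": 0,"y": 0,"z": 0,"ax": 0,"ay": 0,"az": 0}]}}

```text
clock: 10.2
tcp_pos: [0.4419, 0.1758, 0.0322]
orientation: [0.0, 0.709, 0.705, 0.0]
wrist_force: [-1.4, 0.1, 0.8]
finger_gap: -0.0001
```

The gap reads 0, so the fingers missed the spool. I'll look.

```bash
python3 snap.py s5; python3 -c "
import cv2
from h import *
t=env.read_camera('top')[:,:,::-1];cv2.imwrite('pics/t5.png',t)
im=cv2.imread('pics/s5.png');cv2.imwrite('pics/s5c.png',np.hstack([cv2.resize(im[140:240,320:420],(390,390),interpolation=cv2.INTER_CUBIC),cv2.resize(t[200:300,100:200],(390,390),interpolation=cv2.INTER_CUBIC)]))"
```

```text
[0.4419 0.1758 0.0322] 10.2 [-1.4  0.1  0.8]
```

View pics/s5c.png

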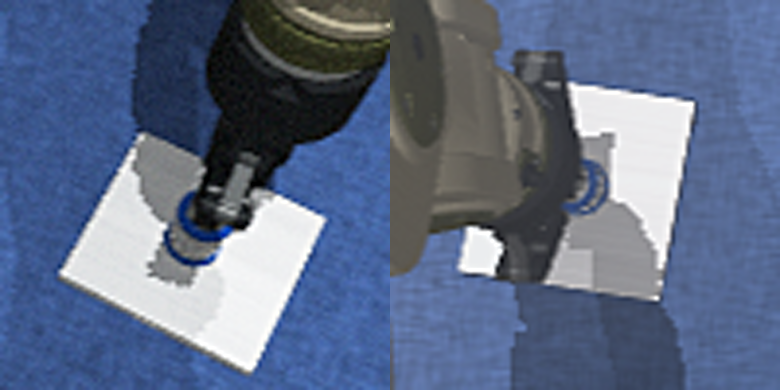

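Request:
{"method": "servo_tool", "body": {"increments": [{"claw": 1,"x": 0,"y": 0,"z": 0.2,"ax": 0,"ay": 0,"az": 0},{"claw": 1,"x": 0,"y": 0,"z": 0.2,"ax": 0,"ay": 0,"az": 0},{"claw": 1,"x": 0,"y": 0,"z": 0.2,"ax": 0,"ay": 0,"az": 0},{"claw": 1,"x": 0,"y": 0,"z": 0,"ax": 0,"ay": 0,"az": 0}]}}

```text
clock: 10.7
tcp_pos: [0.4427, 0.1759, 0.048]
orientation: [0.001, 0.709, 0.705, 0.001]
wrist_force: [-0.3, -0.5, -0.7]
finger_gap: -0.0003
```

```bash
python3 snap.py s6; python3 -c "
import cv2
from h import *
print(env.get_state())
t=env.read_camera('top')[:,:,::-1];cv2.imwrite('pics/t6.png',t)
im=cv2.imread('pics/s6.png');cv2.imwrite('pics/s6c.png',np.hstack([cv2.resize(im[140:240,320:420],(390,390),interpolation=cv2.INTER_CUBIC),cv2.resize(t[200:300,100:200],(390,390),interpolation=cv2.INTER_CUBIC)]))"
```

```text
[0.4427 0.1759 0.048 ] 10.7 [-0.3 -0.5 -0.7]
{'clock': 10.75, 'joint_pos': array([ 2.09506564e-01,  2.54173191e-01, -4.92650570e-01,  8.22526061e-01,
       -2.09990443e-05,  1.78575256e+00]), 'qvel': array([ 0.00053035,  0.00764184, -0.01058873, -0.00615749, -0.0002291 ,
       -0.00203988]), 'tau': array([ 1.10765191e-02, -3.97246492e+01,  2.48308700e+01,  7.10963504e-02,
        4.11709425e-04, -1.71495042e-06]), 'tcp_pos': array([0.44240767, 0.17584943, 0.04766595]), 'orientation': array([4.01038191e-04, 7.09030723e-01, 7.05177219e-01, 6.01974274e-04]), 'wrist_force': array([0.09646115, 0.13016465, 0.78852743]), 'ft_torque': array([ 0.00835396, -0.03014367, -0.00345762]), 'finger_gap': -0.00032001194938465014}
```

View pics/s6c.png

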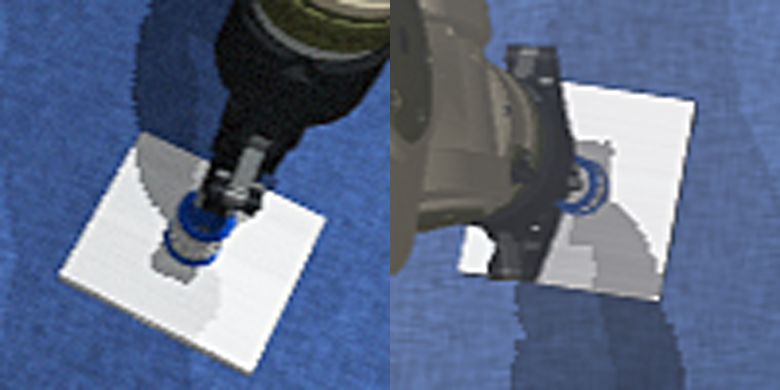

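```bash
python3 -c "
from h import *
p=np.array([.4425,.1759,.0478])
for n in('scene','top'):
  print(n,[proj(n,p+[0,0,d]).round(1) for d in(-.017,0,.002)], 'top ring ctr',proj(n,np.array([.440,.175,.040])).round(1))
im=cv2.imread('pics/s6.png');hsv=cv2.cvtColor(im,cv2.COLOR_BGR2HSV)
cv2.imwrite('pics/s6d.png',cv2.resize(im[165:225,340:410],None,fx=10,fy=10,interpolation=cv2.INTER_CUBIC))
"
```

```text
scene [array([371.3, 197.9]), array([373.4, 194.1]), array([373.7, 193.6])] top ring ctr [372.4 194.9]
top [array([146.7, 245.9]), array([144.9, 245.3]), array([144.7, 245.2])] top ring ctr [146.  246.7]
```

View pics/s6d.png

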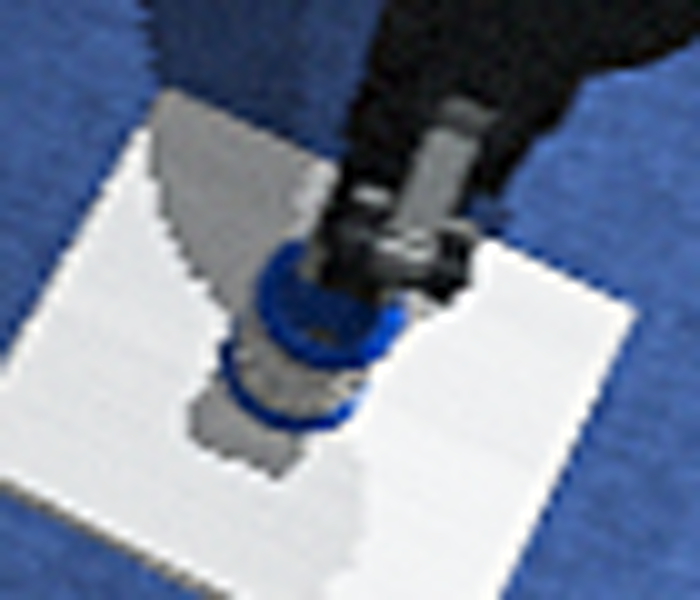

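```bash
python3 -c "
from h import *
for z in(.03,.04,.05,.06,.07,.08):
  print(z,[proj('scene',np.array([.4412+dx,.1756+dy,z])).round(0) for dx in(.0425,.057) for dy in(-.011,.011)])
im=cv2.imread('pics/s4.png');cv2.imwrite('pics/s4d.png',cv2.resize(im[160:220,345:415],None,fx=10,fy=10,interpolation=cv2.INTER_CUBIC))
"
```

```text
0.03 [array([361., 211.]), array([371., 215.]), array([359., 216.]), array([369., 220.])]
0.04 [array([362., 209.]), array([372., 212.]), array([361., 214.]), array([370., 218.])]
0.05 [array([364., 206.]), array([374., 210.]), array([362., 212.]), array([372., 216.])]
0.06 [array([365., 204.]), array([375., 208.]), array([363., 210.]), array([373., 213.])]
0.07 [array([366., 202.]), array([376., 206.]), array([364., 207.]), array([374., 211.])]
0.08 [array([367., 200.]), array([378., 203.]), array([365., 205.]), array([376., 209.])]
```

View pics/s4d.png

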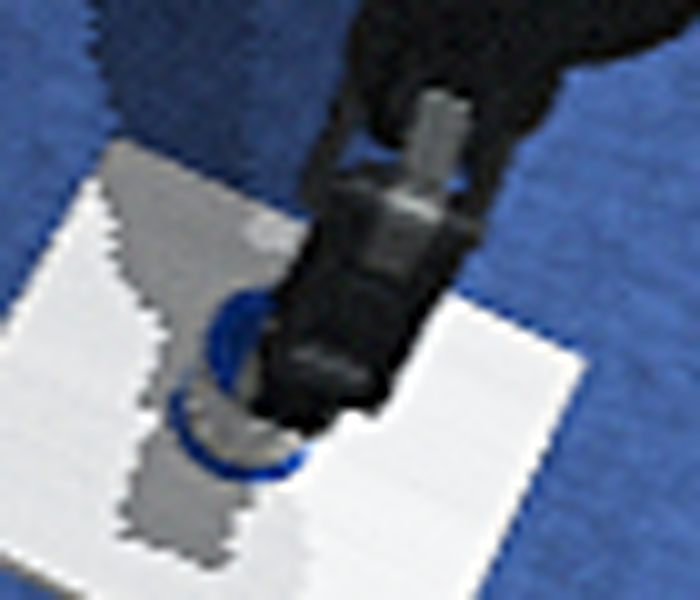

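```bash
python3 -c "
from h import *
for n in('scene','top'):
  T=np.array(CAL[n]['world_to_cam']);print(n,(-T[:3,:3].T@T[:3,3]).round(3))
im=cv2.imread('pics/s1.png');a=cv2.resize(im[110:210,90:190],(400,400),interpolation=cv2.INTER_CUBIC)
im=cv2.imread('pics/s2.png');b=cv2.resize(im[220:310,325:415],(400,400),interpolation=cv2.INTER_CUBIC)
cv2.imwrite('pics/c12.png',np.hstack([a,b]))
print(proj('scene',np.array([.6383,-.2522,.1436])),proj('scene',np.array([.6383,-.2522,.162])),proj('scene',np.array([.6383,-.2522,.104])))
"
```

```text
scene [0.949 0.105 0.765]
top [ 0.361 -0.078  1.112]
[151.48710093 168.37101626] [149.40561224 162.96680304] [155.68346154 179.26611631]
```

View pics/c12.png

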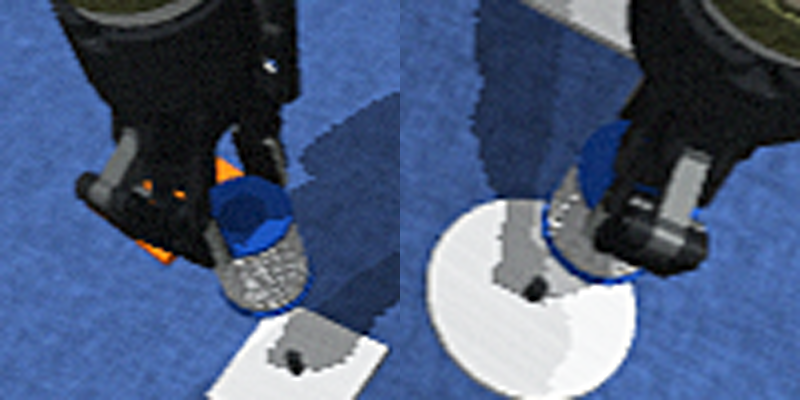

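The gripped spool and the gripper's tip don't sit where the reported TCP puts them. The tip looks about 10–17 mm too high and slightly off in y. I'll calibrate by gently touching the shut fingertips onto a free part of the large plate.

Request:
{"method": "servo_tool", "body": {"increments": [{"claw": 1,"x": 0,"y": 0,"z": 0.8,"ax": 0,"ay": 0,"az": 0},{"claw": 1,"x": 0,"y": 0,"z": 0.8,"ax": 0,"ay": 0,"az": 0},{"claw": 1,"x": 0.7,"y": -0.56,"z": 0,"ax": 0,"ay": 0,"az": 0},{"claw": 1,"x": 0.72,"y": -0.56,"z": -0.5,"ax": 0,"ay": 0,"az": 0},{"claw": 1,"x": 0,"y": 0,"z": -1,"ax": 0,"ay": 0,"az": 0}]}}

```text
clock: 11.3
tcp_pos: [0.4822, 0.1469, 0.0512]
orientation: [0.003, 0.71, 0.705, 0.003]
wrist_force: [-0.1, -0.3, -0.2]
finger_gap: 0.0004
```

```bash
python3 snap.py s7; python3 -c "
from h import *
im=cv2.imread('pics/s7.png');a=cv2.resize(im[150:250,325:425],(600,600),interpolation=cv2.INTER_CUBIC)
cv2.imwrite('pics/s7c.png',a)
s=env.get_state()['tcp_pos'];print([proj('scene',s+[0,dy,-.017]).round(1) for dy in(-.011,0,.011)])
"
```

```text
[0.4822 0.1469 0.0512] 11.3 [-0.1 -0.3 -0.2]
[array([349.6, 203.9]), array([354.3, 205.7]), array([359. , 207.5])]
```

View pics/s7c.png

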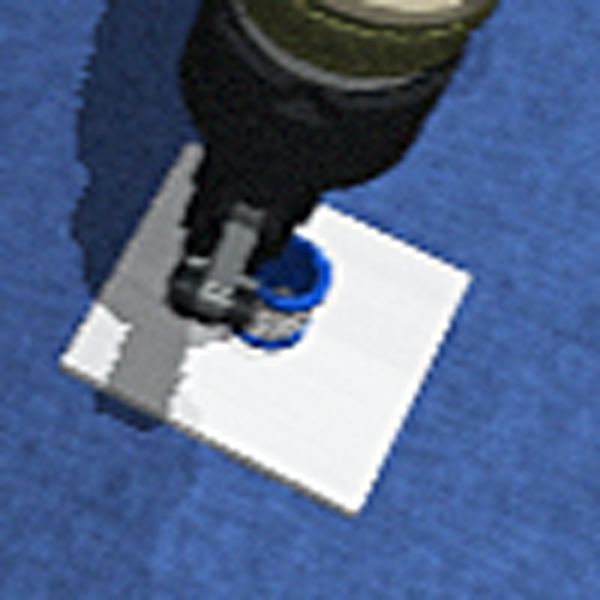

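```bash
python3 -c "
from h import *
im=cv2.imread('pics/s7.png');a=cv2.resize(im[180:220,340:390],None,fx=15,fy=14,interpolation=cv2.INTER_NEAREST)
cv2.imwrite('pics/s7d.png',cv2.convertScaleAbs(a,alpha=1.0,beta=30))
"
```

```text
(no output)
```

View pics/s7d.png

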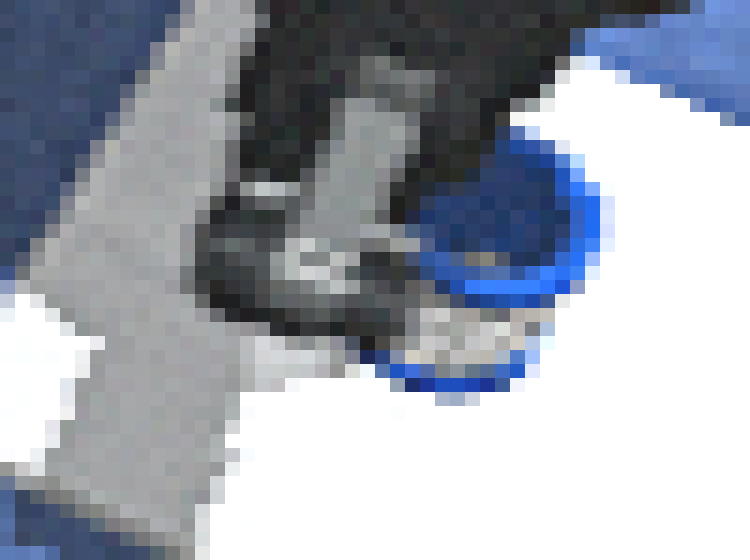

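Request:
{"method": "servo_tool", "body": {"increments": [{"claw": 1,"x": 0,"y": 0,"z": -0.4,"ax": 0,"ay": 0,"az": 0},{"claw": 1,"x": 0,"y": 0,"z": -0.3,"ax": 0,"ay": 0,"az": 0},{"claw": 1,"x": 0,"y": 0,"z": 0,"ax": 0,"ay": 0,"az": 0}]}}

```text
clock: 11.65
tcp_pos: [0.4763, 0.1479, 0.0313]
orientation: [-0.001, 0.709, 0.705, -0.001]
wrist_force: [-0.8, 0.2, 0.7]
finger_gap: 0.0003
```

Request:
{"method": "servo_tool", "body": {"increments": [{"claw": 1,"x": 0,"y": 0,"z": -0.12,"ax": 0,"ay": 0,"az": 0},{"claw": 1,"x": 0,"y": 0,"z": 0,"ax": 0,"ay": 0,"az": 0}]}}

```text
clock: 11.85
tcp_pos: [0.4775, 0.148, 0.0293]
orientation: [0.0, 0.709, 0.705, 0.0]
wrist_force: [0.3, 0.8, 0.0]
finger_gap: 0.0001
```

Request:
{"method": "servo_tool", "body": {"increments": [{"claw": 1,"x": 0,"y": 0,"z": -0.12,"ax": 0,"ay": 0,"az": 0},{"claw": 1,"x": 0,"y": 0,"z": 0,"ax": 0,"ay": 0,"az": 0}]}}

```text
clock: 12.05
tcp_pos: [0.4773, 0.1478, 0.026]
orientation: [0.0, 0.709, 0.705, 0.0]
wrist_force: [-0.4, -0.5, -0.2]
finger_gap: -0.0002
```

Request:
{"method": "servo_tool", "body": {"increments": [{"claw": 1,"x": 0,"y": 0,"z": -0.08,"ax": 0,"ay": 0,"az": 0},{"claw": 1,"x": 0,"y": 0,"z": 0,"ax": 0,"ay": 0,"az": 0}]}}

```text
clock: 12.25
tcp_pos: [0.4772, 0.1477, 0.0239]
orientation: [-0.0, 0.709, 0.705, -0.0]
wrist_force: [-0.3, 0.3, 1.0]
finger_gap: 0.0
```

Request:
{"method": "servo_tool", "body": {"increments": [{"claw": 1,"x": 0,"y": 0,"z": -0.06,"ax": 0,"ay": 0,"az": 0},{"claw": 1,"x": 0,"y": 0,"z": 0,"ax": 0,"ay": 0,"az": 0}]}}

```text
clock: 12.45
tcp_pos: [0.4772, 0.1477, 0.0224]
orientation: [-0.0, 0.709, 0.705, -0.0]
wrist_force: [1.1, 0.6, -0.3]
finger_gap: -0.0001
```

No contact at the nominal height. Going down further in small steps.

Request:
{"method": "servo_tool", "body": {"increments": [{"claw": 1,"x": 0,"y": 0,"z": -0.1,"ax": 0,"ay": 0,"az": 0},{"claw": 1,"x": 0,"y": 0,"z": 0,"ax": 0,"ay": 0,"az": 0}]}}

```text
clock: 12.65
tcp_pos: [0.4771, 0.1477, 0.0197]
orientation: [-0.0, 0.709, 0.705, -0.0]
wrist_force: [-0.1, 0.3, 0.1]
finger_gap: 0.0003
```

Request:
{"method": "servo_tool", "body": {"increments": [{"claw": 1,"x": 0,"y": 0,"z": -0.1,"ax": 0,"ay": 0,"az": 0},{"claw": 1,"x": 0,"y": 0,"z": 0,"ax": 0,"ay": 0,"az": 0}]}}

```text
clock: 12.85
tcp_pos: [0.4771, 0.1477, 0.0172]
orientation: [-0.0, 0.709, 0.705, -0.0]
wrist_force: [-0.2, 0.0, 0.5]
finger_gap: 0.0
```

```bash
python3 snap.py s8; python3 -c "
from h import *
im=cv2.imread('pics/s8.png');a=cv2.resize(im[180:230,335:390],None,fx=14,fy=12,interpolation=cv2.INTER_NEAREST)
cv2.imwrite('pics/s8d.png',cv2.convertScaleAbs(a,alpha=1.0,beta=30))
"
```

```text
[0.4771 0.1477 0.0172] 12.85 [-0.2  0.   0.5]
```

View pics/s8d.png

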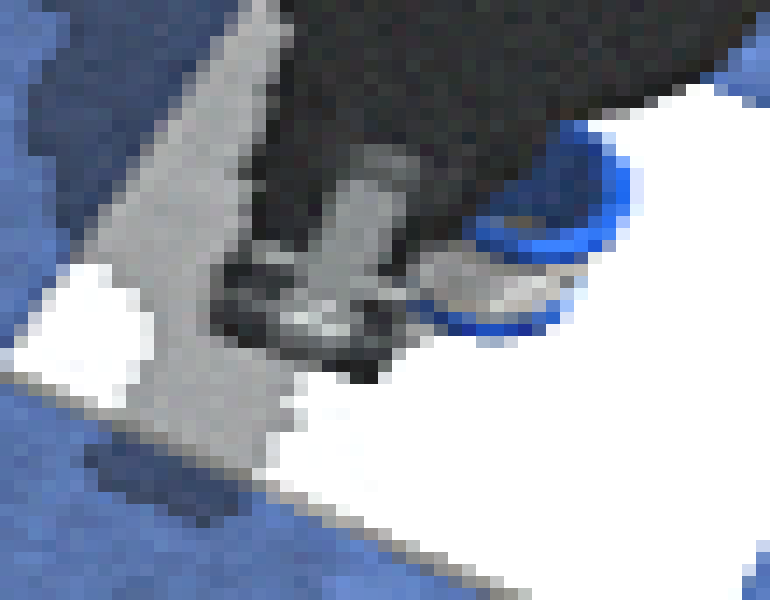

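Request:
{"method": "servo_tool", "body": {"increments": [{"claw": 1,"x": 0,"y": 0,"z": -0.08,"ax": 0,"ay": 0,"az": 0},{"claw": 1,"x": 0,"y": 0,"z": 0,"ax": 0,"ay": 0,"az": 0}]}}

```text
clock: 13.1
tcp_pos: [0.4772, 0.1477, 0.0153]
orientation: [-0.0, 0.709, 0.705, -0.0]
wrist_force: [0.5, 0.5, 1.0]
finger_gap: -0.0002
```

Request:
{"method": "servo_tool", "body": {"increments": [{"claw": 1,"x": 0,"y": 0,"z": -0.08,"ax": 0,"ay": 0,"az": 0},{"claw": 1,"x": 0,"y": 0,"z": 0,"ax": 0,"ay": 0,"az": 0}]}}

```text
clock: 13.3
tcp_pos: [0.4772, 0.1477, 0.0133]
orientation: [-0.0, 0.709, 0.705, -0.0]
wrist_force: [-0.7, -0.1, 0.6]
finger_gap: 0.0003
```

Request:
{"method": "servo_tool", "body": {"increments": [{"claw": 1,"x": 0,"y": 0,"z": -0.06,"ax": 0,"ay": 0,"az": 0},{"claw": 1,"x": 0,"y": 0,"z": 0,"ax": 0,"ay": 0,"az": 0}]}}

```text
clock: 13.5
tcp_pos: [0.4772, 0.1477, 0.0119]
orientation: [-0.0, 0.709, 0.705, -0.0]
wrist_force: [-0.5, -0.4, 0.3]
finger_gap: 0.0001
```

Request:
{"method": "servo_tool", "body": {"increments": [{"claw": 1,"x": 0,"y": 0,"z": -0.06,"ax": 0,"ay": 0,"az": 0},{"claw": 1,"x": 0,"y": 0,"z": 0,"ax": 0,"ay": 0,"az": 0}]}}

```text
clock: 13.7
tcp_pos: [0.4772, 0.1477, 0.0103]
orientation: [-0.0, 0.709, 0.705, -0.0]
wrist_force: [-0.0, 0.1, 0.8]
finger_gap: -0.0003
```

Request:
{"method": "servo_tool", "body": {"increments": [{"claw": 1,"x": 0,"y": 0,"z": -0.06,"ax": 0,"ay": 0,"az": 0},{"claw": 1,"x": 0,"y": 0,"z": 0,"ax": 0,"ay": 0,"az": 0}]}}

```text
clock: 13.9
tcp_pos: [0.4772, 0.1477, 0.0088]
orientation: [-0.0, 0.709, 0.705, -0.0]
wrist_force: [0.0, -0.7, -0.7]
finger_gap: 0.0006
```

```bash
python3 snap.py s9; python3 -c "
from h import *
im=cv2.imread('pics/s9.png');a=cv2.resize(im[180:230,335:390],None,fx=14,fy=12,interpolation=cv2.INTER_NEAREST)
cv2.imwrite('pics/s9d.png',cv2.convertScaleAbs(a,alpha=1.0,beta=30))
"
```

```text
[0.4772 0.1477 0.0088] 13.9 [ 0.  -0.7 -0.7]
```

View pics/s9d.png

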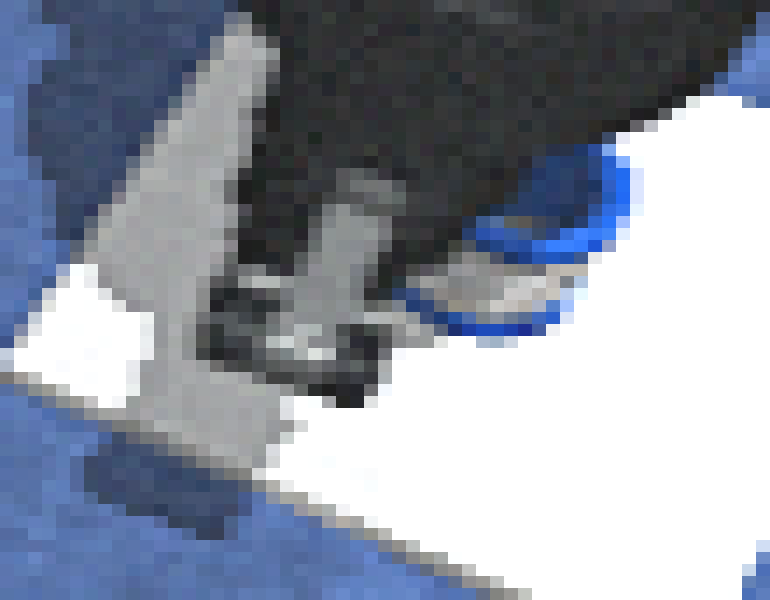

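Request:
{"method": "servo_tool", "body": {"increments": [{"claw": 1,"x": 0,"y": 0,"z": -0.06,"ax": 0,"ay": 0,"az": 0},{"claw": 1,"x": 0,"y": 0,"z": 0,"ax": 0,"ay": 0,"az": 0}]}}

```text
clock: 14.15
tcp_pos: [0.4772, 0.1477, 0.0073]
orientation: [-0.0, 0.709, 0.705, -0.0]
wrist_force: [-0.3, 1.8, -0.1]
finger_gap: 0.0
```

Request:
{"method": "servo_tool", "body": {"increments": [{"claw": 1,"x": 0,"y": 0,"z": -0.06,"ax": 0,"ay": 0,"az": 0},{"claw": 1,"x": 0,"y": 0,"z": 0,"ax": 0,"ay": 0,"az": 0}]}}

```text
clock: 14.35
tcp_pos: [0.4772, 0.1477, 0.0058]
orientation: [-0.0, 0.709, 0.705, -0.0]
wrist_force: [-0.5, 0.6, 0.1]
finger_gap: 0.0004
```

```bash
python3 -c "
from h import *
for z in(.008,.015,.022): print(z,ray('scene',[[349.6,209.6],[361,213.3],[355.5,211.5]],z).round(3).tolist())
"
```

```text
0.008 [[0.478, 0.141], [0.476, 0.168], [0.477, 0.155]]
0.015 [[0.482, 0.141], [0.481, 0.167], [0.481, 0.154]]
0.022 [[0.487, 0.14], [0.485, 0.166], [0.486, 0.154]]
```

Request:
{"method": "servo_tool", "body": {"increments": [{"claw": 1,"x": 0,"y": 0,"z": -0.06,"ax": 0,"ay": 0,"az": 0},{"claw": 1,"x": 0,"y": 0,"z": 0,"ax": 0,"ay": 0,"az": 0}]}}

```text
clock: 14.55
tcp_pos: [0.4772, 0.1477, 0.0043]
orientation: [-0.0, 0.709, 0.705, -0.0]
wrist_force: [0.4, -0.6, 0.8]
finger_gap: 0.0001
```

Request:
{"method": "servo_tool", "body": {"increments": [{"claw": 1,"x": 0,"y": 0,"z": -0.06,"ax": 0,"ay": 0,"az": 0},{"claw": 1,"x": 0,"y": 0,"z": 0,"ax": 0,"ay": 0,"az": 0}]}}

```text
clock: 14.75
tcp_pos: [0.4772, 0.1477, 0.0028]
orientation: [-0.0, 0.709, 0.705, -0.0]
wrist_force: [0.3, 0.2, 1.0]
finger_gap: 0.0001
```

Request:
{"method": "servo_tool", "body": {"increments": [{"claw": 1,"x": 0,"y": 0,"z": -0.06,"ax": 0,"ay": 0,"az": 0},{"claw": 1,"x": 0,"y": 0,"z": 0,"ax": 0,"ay": 0,"az": 0}]}}

```text
clock: 14.95
tcp_pos: [0.4772, 0.1477, 0.0013]
orientation: [-0.0, 0.709, 0.705, -0.0]
wrist_force: [-0.5, 0.8, -0.2]
finger_gap: 0.0001
```

Request:
{"method": "servo_tool", "body": {"increments": [{"claw": 1,"x": 0,"y": 0,"z": -0.06,"ax": 0,"ay": 0,"az": 0},{"claw": 1,"x": 0,"y": 0,"z": 0,"ax": 0,"ay": 0,"az": 0}]}}

```text
clock: 15.15
tcp_pos: [0.4772, 0.1477, -0.0002]
orientation: [-0.0, 0.709, 0.705, -0.0]
wrist_force: [-0.5, -0.5, -0.2]
finger_gap: -0.0
```

```bash
python3 snap.py s10; python3 -c "
from h import *
print(env.get_state()['joint_pos'].round(4))
im=cv2.imread('pics/s10.png');a=cv2.resize(im[180:230,335:390],None,fx=14,fy=12,interpolation=cv2.INTER_NEAREST)
cv2.imwrite('pics/s10d.png',cv2.convertScaleAbs(a,alpha=1.0,beta=30))
"
```

```text
[ 4.772e-01  1.477e-01 -2.000e-04] 15.15 [-0.5 -0.5 -0.2]
[ 0.1393  0.3544 -0.4911  0.7254 -0.      1.7156]
```

View pics/s10d.png

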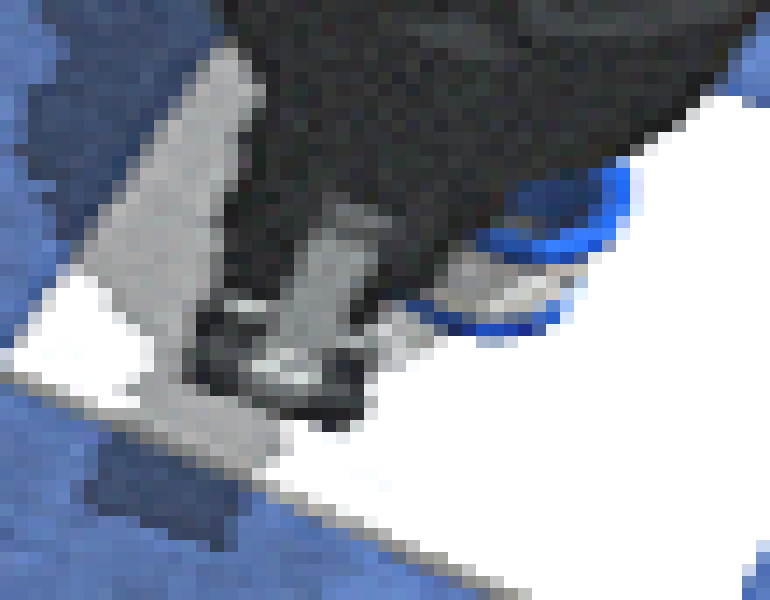

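Request:
{"method": "servo_tool", "body": {"increments": [{"claw": 1,"x": 0,"y": 0,"z": -0.06,"ax": 0,"ay": 0,"az": 0},{"claw": 1,"x": 0,"y": 0,"z": 0,"ax": 0,"ay": 0,"az": 0}]}}

```text
clock: 15.4
tcp_pos: [0.4775, 0.1478, -0.0012]
orientation: [0.0, 0.709, 0.705, 0.0]
wrist_force: [-0.8, 0.6, 3.0]
finger_gap: 0.0
```

Request:
{"method": "servo_tool", "body": {"increments": [{"claw": 1,"x": 0,"y": 0,"z": -0.06,"ax": 0,"ay": 0,"az": 0},{"claw": 1,"x": 0,"y": 0,"z": 0,"ax": 0,"ay": 0,"az": 0}]}}

```text
clock: 15.6
tcp_pos: [0.4776, 0.1478, -0.0013]
orientation: [0.0, 0.709, 0.705, 0.0]
wrist_force: [-5.2, -1.0, 17.5]
finger_gap: -0.0002
```

Request:
{"method": "servo_tool", "body": {"increments": [{"claw": 1,"x": 0,"y": 0,"z": -0.06,"ax": 0,"ay": 0,"az": 0},{"claw": 1,"x": 0,"y": 0,"z": 0,"ax": 0,"ay": 0,"az": 0}]}}

```text
clock: 15.8
tcp_pos: [0.4777, 0.1478, -0.0014]
orientation: [0.001, 0.709, 0.705, 0.001]
wrist_force: [-9.3, -1.6, 30.8]
finger_gap: -0.0001
```

Request:
{"method": "servo_tool", "body": {"increments": [{"claw": 1,"x": 0,"y": 0,"z": -0.06,"ax": 0,"ay": 0,"az": 0},{"claw": 1,"x": 0,"y": 0,"z": 0,"ax": 0,"ay": 0,"az": 0}]}}

```text
clock: 16.0
tcp_pos: [0.4777, 0.1478, -0.0014]
orientation: [0.001, 0.709, 0.705, 0.001]
wrist_force: [-13.6, -3.3, 44.6]
finger_gap: 0.0002
```

Request:
{"method": "servo_tool", "body": {"increments": [{"claw": 1,"x": 0,"y": 0,"z": 0.24,"ax": 0,"ay": 0,"az": 0},{"claw": 1,"x": 0,"y": 0,"z": 0,"ax": 0,"ay": 0,"az": 0}]}}

```text
clock: 16.2
tcp_pos: [0.4783, 0.1479, 0.0011]
orientation: [0.001, 0.709, 0.705, 0.001]
wrist_force: [-0.6, -1.1, -0.5]
finger_gap: 0.0001
```

```bash
python3 -c "
from h import *
for z in(.009,): print(z,ray('scene',[[348.6,211.3],[359.7,215]],z).round(4).tolist())
# tall spool on spare
n='scene';im=cv2.imread('pics/s9.png');hsv=cv2.cvtColor(im,cv2.COLOR_BGR2HSV)
m=(hsv[...,0]>100)&(hsv[...,0]<118)&(hsv[...,1]>200)&(hsv[...,2]>110)
for b in blobs(m,40):
  for z in (.066,):
    w=ray(n,b,z).astype(np.float32);(c,s,a)=cv2.minAreaRect(w*1000); print(b.mean(0).round(),np.round(c),np.round(s))
"
```

```text
0.009 [[0.4837, 0.1403], [0.4823, 0.1661]]
[503. 372.] [707. 469.] [34. 34.]
[363. 279.] [649. 205.] [45. 46.]
[229. 142.] [ 459. -174.] [60. 54.]
[144. 110.] [ 457. -410.] [81. 13.]
[155. 106.] [ 434. -391.] [81. 13.]
```

Contact came at reported TCP z = -0.001, with the tips on the 8 mm plate. So the tips sit about 9 mm above the reported TCP, not 17 mm below it: the reported height reads 26 mm low. y is off by roughly +4 mm. I'll set grasp heights with this correction and keep finding each seat by contact.

Request:
{"method": "servo_tool", "body": {"increments": [{"claw": 0.6,"x": 0,"y": 0,"z": 0.8,"ax": 0,"ay": 0,"az": 0},{"claw": 0,"x": 0,"y": 0,"z": 1,"ax": 0,"ay": 0,"az": 0},{"claw": 0,"x": 0,"y": 0,"z": 1,"ax": 0,"ay": 0,"az": 0},{"claw": 0,"x": 1,"y": -0.4,"z": 0,"ax": 0,"ay": 0,"az": 0},{"claw": 0,"x": 1,"y": -0.5,"z": 0,"ax": 0,"ay": 0,"az": 0}]}}

```text
clock: 16.7
tcp_pos: [0.5281, 0.1255, 0.0704]
orientation: [0.0, 0.709, 0.706, 0.001]
wrist_force: [-0.4, 0.2, -0.3]
finger_gap: 0.0724
```

```bash
python3 snap.py s11; python3 -c "
from h import *
n='scene';im=cv2.imread('pics/s11.png')
cv2.imwrite('pics/s11c.png',cv2.resize(im[160:250,320:420],None,fx=7,fy=6,interpolation=cv2.INTER_CUBIC))
hsv=cv2.cvtColor(im,cv2.COLOR_BGR2HSV)
m=(hsv[...,0]>100)&(hsv[...,0]<118)&(hsv[...,1]>200)&(hsv[...,2]>110)
for b in blobs(m,20):
    w=ray(n,b,.040).astype(np.float32);(c,s,a)=cv2.minAreaRect(w*1000); print(b.mean(0).round(),np.round(c),np.round(s))
"
```

```text
[0.5281 0.1255 0.0704] 16.7 [-0.4  0.2 -0.3]
[503. 372.] [698. 480.] [35. 36.]
[363. 279.] [637. 209.] [48. 45.]
[373. 196.] [442. 176.] [28. 30.]
[229. 142.] [ 441. -185.] [62. 56.]
[144. 110.] [ 439. -429.] [84. 13.]
[155. 106.] [ 415. -409.] [84. 13.]
```

View pics/s11c.png

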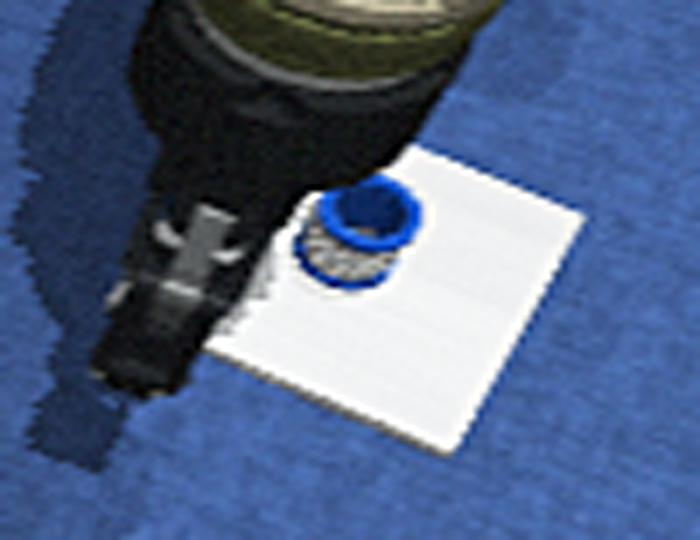

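The small spool has not moved: (442,176), at pixel (373,196). Going back over it with the corrected height.

Request:
{"method": "servo_tool", "body": {"increments": [{"claw": 0,"x": -0.9,"y": 0.46,"z": 0,"ax": 0,"ay": 0,"az": 0},{"claw": 0,"x": -0.9,"y": 0.5,"z": 0,"ax": 0,"ay": 0,"az": 0},{"claw": 0,"x": -0.9,"y": 0.5,"z": 0,"ax": 0,"ay": 0,"az": 0},{"claw": 0,"x": -0.74,"y": 0.4,"z": 0,"ax": 0,"ay": 0,"az": 0},{"claw": 0,"x": 0,"y": 0,"z": -0.4,"ax": 0,"ay": 0,"az": 0}]}}

```text
clock: 17.25
tcp_pos: [0.4392, 0.1726, 0.0597]
orientation: [-0.0, 0.708, 0.706, -0.0]
wrist_force: [-0.2, 0.6, 0.2]
finger_gap: 0.0854
```

Request:
{"method": "servo_tool", "body": {"increments": [{"claw": 0,"x": 0,"y": 0,"z": -0.5,"ax": 0,"ay": 0,"az": 0},{"claw": 0,"x": 0,"y": 0,"z": -0.5,"ax": 0,"ay": 0,"az": 0},{"claw": 0,"x": 0,"y": 0,"z": -0.5,"ax": 0,"ay": 0,"az": 0},{"claw": 0,"x": 0,"y": 0,"z": -0.4,"ax": 0,"ay": 0,"az": 0},{"claw": 0,"x": 0,"y": 0,"z": -0.3,"ax": 0,"ay": 0,"az": 0}]}}

```text
clock: 17.75
tcp_pos: [0.4413, 0.1714, 0.0036]
orientation: [-0.0, 0.709, 0.705, -0.001]
wrist_force: [0.1, 1.3, -0.2]
finger_gap: 0.0854
```

Request:
{"method": "servo_tool", "body": {"increments": [{"claw": 0.3,"x": 0,"y": 0,"z": -0.1,"ax": 0,"ay": 0,"az": 0},{"claw": 0.5,"x": 0,"y": 0,"z": 0,"ax": 0,"ay": 0,"az": 0},{"claw": 0.6,"x": 0,"y": 0,"z": 0,"ax": 0,"ay": 0,"az": 0},{"claw": 0.7,"x": 0,"y": 0,"z": 0,"ax": 0,"ay": 0,"az": 0},{"claw": 1,"x": 0,"y": 0,"z": 0,"ax": 0,"ay": 0,"az": 0}]}}

```text
clock: 18.25
tcp_pos: [0.4418, 0.1718, 0.0031]
orientation: [0.0, 0.709, 0.705, 0.0]
wrist_force: [-0.1, -0.3, 3.3]
finger_gap: 0.0324
```

Request:
{"method": "servo_tool", "body": {"increments": [{"claw": 1,"x": 0,"y": 0,"z": 0,"ax": 0,"ay": 0,"az": 0},{"claw": 1,"x": 0,"y": 0,"z": 0,"ax": 0,"ay": 0,"az": 0}]}}

```text
clock: 18.45
tcp_pos: [0.4418, 0.1718, 0.0031]
orientation: [0.0, 0.709, 0.705, 0.001]
wrist_force: [-0.6, -0.1, 5.7]
finger_gap: 0.033
```

Gripped, with the gap at 33 mm. Lifting and carrying to the small stand.

Request:
{"method": "servo_tool", "body": {"increments": [{"claw": 1,"x": 0,"y": 0,"z": 0.3,"ax": 0,"ay": 0,"az": 0},{"claw": 1,"x": 0,"y": 0,"z": 0.7,"ax": 0,"ay": 0,"az": 0},{"claw": 1,"x": 0,"y": 0,"z": 1,"ax": 0,"ay": 0,"az": 0},{"claw": 1,"x": 0,"y": 0,"z": 1,"ax": 0,"ay": 0,"az": 0},{"claw": 1,"x": 0,"y": 0,"z": 0.6,"ax": 0,"ay": 0,"az": 0}]}}

```text
clock: 18.95
tcp_pos: [0.442, 0.1719, 0.0945]
orientation: [0.001, 0.709, 0.705, 0.001]
wrist_force: [-0.3, 0.9, -1.7]
finger_gap: 0.0329
```

Request:
{"method": "servo_tool", "body": {"increments": [{"claw": 1,"x": 0.2,"y": -0.5,"z": 0,"ax": 0,"ay": 0,"az": 0},{"claw": 1,"x": 0.5,"y": -1,"z": 0,"ax": 0,"ay": 0,"az": 0},{"claw": 1,"x": 0.5,"y": -1,"z": 0,"ax": 0,"ay": 0,"az": 0},{"claw": 1,"x": 0.5,"y": -1,"z": 0,"ax": 0,"ay": 0,"az": 0},{"claw": 1,"x": 0.5,"y": -1,"z": 0,"ax": 0,"ay": 0,"az": 0}]}}

```text
clock: 19.45
tcp_pos: [0.4961, 0.0575, 0.0915]
orientation: [-0.0, 0.709, 0.705, -0.001]
wrist_force: [0.8, 0.1, -1.0]
finger_gap: 0.0327
```

Request:
{"method": "servo_tool", "body": {"increments": [{"claw": 1,"x": 0.5,"y": -1,"z": 0,"ax": 0,"ay": 0,"az": 0},{"claw": 1,"x": 0.5,"y": -1,"z": 0,"ax": 0,"ay": 0,"az": 0},{"claw": 1,"x": 0.5,"y": -1,"z": 0,"ax": 0,"ay": 0,"az": 0},{"claw": 1,"x": 0.5,"y": -1,"z": 0,"ax": 0,"ay": 0,"az": 0},{"claw": 1,"x": 0.5,"y": -1,"z": 0,"ax": 0,"ay": 0,"az": 0}]}}

```text
clock: 19.95
tcp_pos: [0.5584, -0.0677, 0.0912]
orientation: [-0.001, 0.709, 0.705, -0.001]
wrist_force: [0.4, 0.2, -0.6]
finger_gap: 0.0331
```

Request:
{"method": "servo_tool", "body": {"increments": [{"claw": 1,"x": 0.5,"y": -1,"z": 0,"ax": 0,"ay": 0,"az": 0},{"claw": 1,"x": 0.5,"y": -1,"z": 0,"ax": 0,"ay": 0,"az": 0},{"claw": 1,"x": 0.5,"y": -1,"z": 0,"ax": 0,"ay": 0,"az": 0},{"claw": 1,"x": 0.5,"y": -1,"z": 0,"ax": 0,"ay": 0,"az": 0},{"claw": 1,"x": 0.5,"y": -1,"z": 0,"ax": 0,"ay": 0,"az": 0}]}}

```text
clock: 20.45
tcp_pos: [0.6207, -0.1926, 0.0909]
orientation: [-0.001, 0.709, 0.705, -0.001]
wrist_force: [1.0, -0.7, -0.5]
finger_gap: 0.0327
```

Request:
{"method": "servo_tool", "body": {"increments": [{"claw": 1,"x": 0.5,"y": -1,"z": 0,"ax": 0,"ay": 0,"az": 0},{"claw": 1,"x": 0.22,"y": -1,"z": 0,"ax": 0,"ay": 0,"az": 0},{"claw": 1,"x": 0,"y": -0.65,"z": 0,"ax": 0,"ay": 0,"az": 0},{"claw": 1,"x": 0,"y": 0,"z": 0,"ax": 0,"ay": 0,"az": 0}]}}

```text
clock: 20.85
tcp_pos: [0.6382, -0.2597, 0.091]
orientation: [-0.001, 0.71, 0.704, -0.0]
wrist_force: [0.3, 0.4, -1.3]
finger_gap: 0.0326
```

```bash
python3 snap.py s12; python3 -c "
from h import *
im=cv2.imread('pics/s12.png')
cv2.imwrite('pics/s12c.png',cv2.resize(im[110:240,90:240],None,fx=5,fy=4.5,interpolation=cv2.INTER_CUBIC))
"
```

```text
[ 0.6382 -0.2597  0.091 ] 20.85 [ 0.3  0.4 -1.3]
```

View pics/s12c.png

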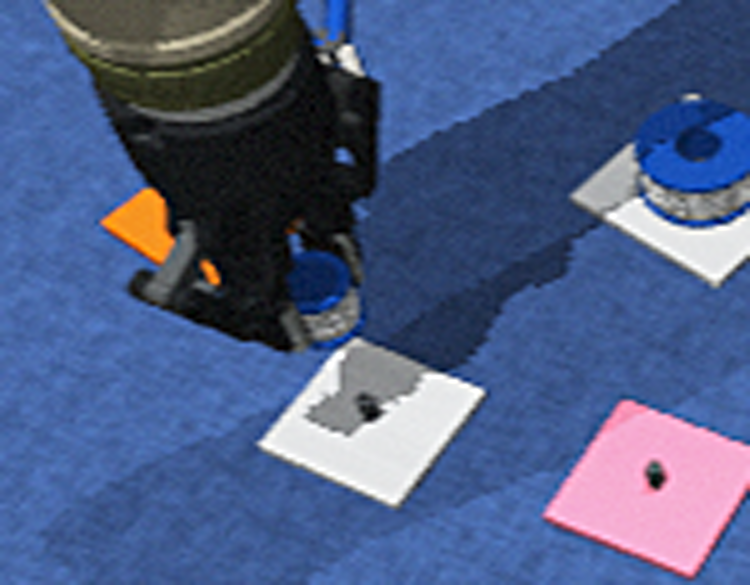

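```bash
python3 -c "
from h import *
t=np.linspace(0,6.28,13)[:-1]
for z in(.128,.096):
  P=np.array([proj('scene',np.array([.6382+.017*np.cos(a),-.2557+.017*np.sin(a),z])) for a in t]); P=(P-[90,110])*[5,4.5]
  print(z,'c',P.mean(0).round(),'min',P.min(0).round(),'max',P.max(0).round())
print((proj('scene',np.array([.640,-.253,.026]))-[90,110])*[5,4.5])
"
```

```text
0.128 c [309. 280.] min [266. 249.] max [351. 311.]
0.096 c [325. 318.] min [285. 288.] max [366. 349.]
[361.35050298 398.92900918]
```

The spool image agrees with the predicted position within about 2 mm. The pin top is at crop (369,400). Adjusting by a few mm and lowering.

Request:
{"method": "servo_tool", "body": {"increments": [{"claw": 1,"x": 0.08,"y": 0.15,"z": -0.4,"ax": 0,"ay": 0,"az": 0},{"claw": 1,"x": 0,"y": 0,"z": -0.7,"ax": 0,"ay": 0,"az": 0},{"claw": 1,"x": 0,"y": 0,"z": -0.7,"ax": 0,"ay": 0,"az": 0},{"claw": 1,"x": 0,"y": 0,"z": -0.3,"ax": 0,"ay": 0,"az": 0},{"claw": 1,"x": 0,"y": 0,"z": -0.15,"ax": 0,"ay": 0,"az": 0}]}}

```text
clock: 21.4
tcp_pos: [0.6405, -0.2515, 0.0349]
orientation: [-0.001, 0.709, 0.706, -0.0]
wrist_force: [-0.9, 0.6, -1.6]
finger_gap: 0.0332
```

```bash
python3 snap.py s13; python3 -c "
from h import *
im=cv2.imread('pics/s13.png')
cv2.imwrite('pics/s13c.png',cv2.resize(im[150:240,110:220],None,fx=7,fy=6,interpolation=cv2.INTER_CUBIC))
"
```

```text
[ 0.6405 -0.2515  0.0349] 21.4 [-0.9  0.6 -1.6]
```

View pics/s13c.png

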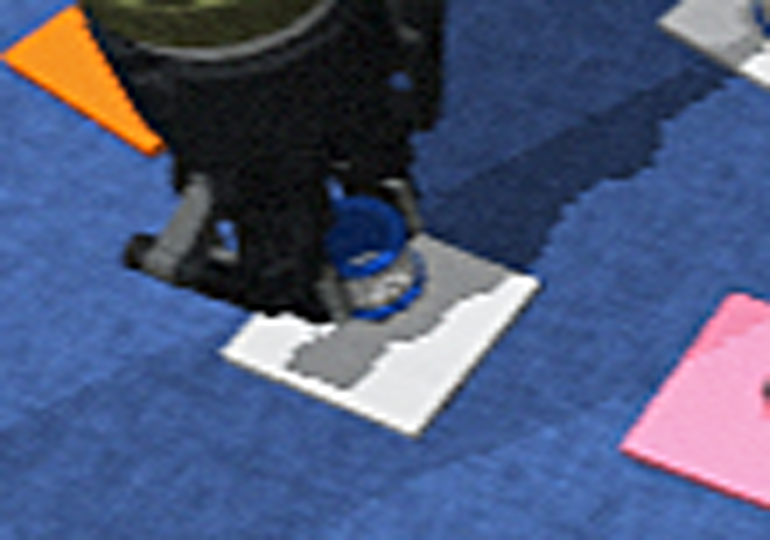

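Request:
{"method": "servo_tool", "body": {"increments": [{"claw": 1,"x": 0,"y": -0.14,"z": 0,"ax": 0,"ay": 0,"az": 0},{"claw": 1,"x": 0,"y": 0,"z": -0.2,"ax": 0,"ay": 0,"az": 0},{"claw": 1,"x": 0,"y": 0,"z": -0.2,"ax": 0,"ay": 0,"az": 0},{"claw": 1,"x": 0,"y": 0,"z": -0.2,"ax": 0,"ay": 0,"az": 0},{"claw": 1,"x": 0,"y": 0,"z": 0,"ax": 0,"ay": 0,"az": 0}]}}

```text
clock: 21.95
tcp_pos: [0.6406, -0.2565, 0.0202]
orientation: [-0.001, 0.709, 0.705, -0.0]
wrist_force: [0.2, 0.2, -1.3]
finger_gap: 0.0329
```

Request:
{"method": "servo_tool", "body": {"increments": [{"claw": 1,"x": 0,"y": 0,"z": -0.2,"ax": 0,"ay": 0,"az": 0},{"claw": 1,"x": 0,"y": 0,"z": -0.15,"ax": 0,"ay": 0,"az": 0},{"claw": 1,"x": 0,"y": 0,"z": -0.1,"ax": 0,"ay": 0,"az": 0},{"claw": 1,"x": 0,"y": 0,"z": 0,"ax": 0,"ay": 0,"az": 0}]}}

```text
clock: 22.35
tcp_pos: [0.6409, -0.2566, 0.0094]
orientation: [-0.0, 0.709, 0.705, -0.0]
wrist_force: [-0.6, 0.2, -1.2]
finger_gap: 0.0329
```

Request:
{"method": "servo_tool", "body": {"increments": [{"claw": 1,"x": 0,"y": 0,"z": -0.1,"ax": 0,"ay": 0,"az": 0},{"claw": 1,"x": 0,"y": 0,"z": -0.08,"ax": 0,"ay": 0,"az": 0},{"claw": 1,"x": 0,"y": 0,"z": 0,"ax": 0,"ay": 0,"az": 0}]}}

```text
clock: 22.65
tcp_pos: [0.6411, -0.2567, 0.0052]
orientation: [-0.0, 0.709, 0.705, -0.0]
wrist_force: [-0.1, 0.1, -1.3]
finger_gap: 0.0327
```

Request:
{"method": "servo_tool", "body": {"increments": [{"claw": 1,"x": 0,"y": 0,"z": -0.06,"ax": 0,"ay": 0,"az": 0},{"claw": 1,"x": 0,"y": 0,"z": 0,"ax": 0,"ay": 0,"az": 0}]}}

```text
clock: 22.85
tcp_pos: [0.6413, -0.2567, 0.0039]
orientation: [-0.0, 0.709, 0.705, 0.0]
wrist_force: [-0.4, -0.3, -1.2]
finger_gap: 0.0327
```

Request:
{"method": "servo_tool", "body": {"increments": [{"claw": 1,"x": 0,"y": 0,"z": -0.05,"ax": 0,"ay": 0,"az": 0},{"claw": 1,"x": 0,"y": 0,"z": 0,"ax": 0,"ay": 0,"az": 0}]}}

```text
clock: 23.05
tcp_pos: [0.6415, -0.2569, 0.0032]
orientation: [0.0, 0.709, 0.705, 0.0]
wrist_force: [-0.9, -0.3, 1.8]
finger_gap: 0.033
```

Request:
{"method": "servo_tool", "body": {"increments": [{"claw": 1,"x": 0,"y": 0,"z": -0.04,"ax": 0,"ay": 0,"az": 0},{"claw": 1,"x": 0,"y": 0,"z": 0,"ax": 0,"ay": 0,"az": 0}]}}

```text
clock: 23.25
tcp_pos: [0.6415, -0.2569, 0.0032]
orientation: [0.001, 0.709, 0.705, 0.0]
wrist_force: [-1.9, 1.1, 6.8]
finger_gap: 0.0328
```

Seated at the same TCP height (0.0032), so the z bias is constant. Releasing, then going to the wide spool.

Request:
{"method": "servo_tool", "body": {"increments": [{"claw": 0.5,"x": 0,"y": 0,"z": 0,"ax": 0,"ay": 0,"az": 0},{"claw": 0.2,"x": 0,"y": 0,"z": 0,"ax": 0,"ay": 0,"az": 0},{"claw": 0,"x": 0,"y": 0,"z": 0,"ax": 0,"ay": 0,"az": 0},{"claw": 0,"x": 0,"y": 0,"z": 0.4,"ax": 0,"ay": 0,"az": 0},{"claw": 0,"x": 0,"y": 0,"z": 0.8,"ax": 0,"ay": 0,"az": 0}]}}

```text
clock: 23.75
tcp_pos: [0.6399, -0.256, 0.0304]
orientation: [-0.002, 0.709, 0.705, -0.001]
wrist_force: [0.1, -0.7, 0.2]
finger_gap: 0.0854
```

Request:
{"method": "servo_tool", "body": {"increments": [{"claw": 0,"x": 0,"y": 0,"z": 1,"ax": 0,"ay": 0,"az": 0},{"claw": 0,"x": -0.6,"y": 0.2,"z": 1,"ax": 0,"ay": 0,"az": 0},{"claw": 0,"x": -1,"y": 0.4,"z": 0.4,"ax": 0,"ay": 0,"az": 0},{"claw": 0,"x": -1,"y": 0.4,"z": 0,"ax": 0,"ay": 0,"az": 0},{"claw": 0,"x": -1,"y": 0.4,"z": 0,"ax": 0,"ay": 0,"az": 0}]}}

```text
clock: 24.25
tcp_pos: [0.5511, -0.2218, 0.0932]
orientation: [0.001, 0.709, 0.705, 0.0]
wrist_force: [-1.0, -0.1, -0.0]
finger_gap: 0.0857
```

```bash
python3 snap.py s14; cat > ring.py <<'E'
import sys;from h import *
im=cv2.imread(f'pics/{sys.argv[1]}.png');hsv=cv2.cvtColor(im,cv2.COLOR_BGR2HSV)
m=(hsv[...,0]>100)&(hsv[...,0]<118)&(hsv[...,1]>200)&(hsv[...,2]>100)
for b in blobs(m,25):
  for z in(.040,.042,.066):
    w=ray('scene',b,z).astype(np.float32);(c,s,a)=cv2.minAreaRect(w*1000); print(b.mean(0).round(),z,np.round(c),np.round(s))
E
python3 ring.py s14
```

```text
[ 0.5511 -0.2218  0.0932] 24.25 [-1.  -0.1 -0. ]
[502. 372.] 0.04 [698. 480.] [35. 36.]
[502. 372.] 0.042 [699. 479.] [35. 36.]
[502. 372.] 0.066 [707. 466.] [34. 35.]
[363. 279.] 0.04 [637. 210.] [47. 47.]
[363. 279.] 0.042 [638. 209.] [46. 47.]
[363. 279.] 0.066 [648. 206.] [45. 45.]
[160. 196.] 0.04 [ 642. -253.] [31. 29.]
[160. 196.] 0.042 [ 643. -252.] [31. 29.]
[160. 196.] 0.066 [ 653. -241.] [30. 28.]
[229. 142.] 0.04 [ 441. -183.] [60. 58.]
[229. 142.] 0.042 [ 442. -182.] [60. 58.]
[229. 142.] 0.066 [ 459. -173.] [58. 56.]
[144. 110.] 0.04 [ 439. -429.] [84. 13.]
[144. 110.] 0.042 [ 440. -428.] [84. 13.]
[144. 110.] 0.066 [ 457. -410.] [81. 13.]
[155. 107.] 0.04 [ 415. -410.] [84. 11.]
[155. 107.] 0.042 [ 417. -409.] [84. 11.]
[155. 107.] 0.066 [ 435. -392.] [81. 11.]
```

View pics/s14.png

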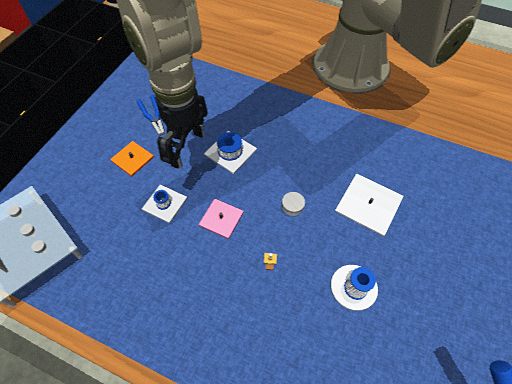

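The small spool is on its stand at (642,-253). Its ring is at pixel (160,196). Next I'll take the wide spool at (442,-182).

Request:
{"method": "servo_tool", "body": {"increments": [{"claw": 0,"x": -1,"y": 0.4,"z": 0,"ax": 0,"ay": 0,"az": 0},{"claw": 0,"x": -1,"y": 0.4,"z": 0,"ax": 0,"ay": 0,"az": 0},{"claw": 0,"x": -1,"y": 0.4,"z": 0,"ax": 0,"ay": 0,"az": 0},{"claw": 0,"x": -0.9,"y": 0.2,"z": 0,"ax": 0,"ay": 0,"az": 0},{"claw": 0,"x": -0.4,"y": 0,"z": 0,"ax": 0,"ay": 0,"az": 0}]}}

```text
clock: 24.8
tcp_pos: [0.4422, -0.1859, 0.0923]
orientation: [-0.0, 0.709, 0.705, -0.0]
wrist_force: [0.4, 0.6, 0.4]
finger_gap: 0.0856
```

Request:
{"method": "servo_tool", "body": {"increments": [{"claw": 0,"x": 0,"y": 0,"z": -0.4,"ax": 0,"ay": 0,"az": 0},{"claw": 0,"x": 0,"y": 0,"z": 0,"ax": 0,"ay": 0,"az": 0}]}}

```text
clock: 25.0
tcp_pos: [0.4443, -0.1872, 0.081]
orientation: [0.0, 0.709, 0.705, 0.0]
wrist_force: [0.6, -0.1, -0.3]
finger_gap: 0.0852
```

```bash
python3 snap.py s15; python3 -c "
from h import *
im=cv2.imread('pics/s15.png')
cv2.imwrite('pics/s15c.png',cv2.resize(im[90:190,170:280],None,fx=6,fy=6,interpolation=cv2.INTER_CUBIC))
"
```

```text
[ 0.4443 -0.1872  0.081 ] 25.0 [ 0.6 -0.1 -0.3]
```

View pics/s15c.png

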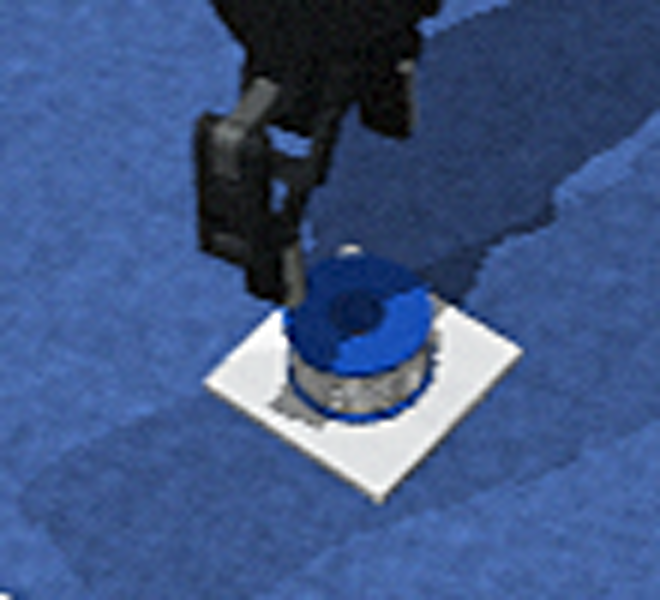

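Request:
{"method": "servo_tool", "body": {"increments": [{"claw": 0,"x": -0.08,"y": 0.04,"z": -0.6,"ax": 0,"ay": 0,"az": 0},{"claw": 0,"x": 0,"y": 0,"z": -0.8,"ax": 0,"ay": 0,"az": 0},{"claw": 0,"x": 0,"y": 0,"z": -0.5,"ax": 0,"ay": 0,"az": 0},{"claw": 0,"x": 0,"y": 0,"z": -0.3,"ax": 0,"ay": 0,"az": 0},{"claw": 0,"x": 0,"y": 0,"z": -0.2,"ax": 0,"ay": 0,"az": 0}]}}

```text
clock: 25.55
tcp_pos: [0.4424, -0.186, 0.0211]
orientation: [-0.0, 0.709, 0.705, -0.0]
wrist_force: [-0.1, 0.5, -0.1]
finger_gap: 0.0853
```

Request:
{"method": "servo_tool", "body": {"increments": [{"claw": 0,"x": 0,"y": 0,"z": -0.4,"ax": 0,"ay": 0,"az": 0},{"claw": 0,"x": 0,"y": 0,"z": -0.3,"ax": 0,"ay": 0,"az": 0},{"claw": 0,"x": 0,"y": 0,"z": 0,"ax": 0,"ay": 0,"az": 0}]}}

```text
clock: 25.85
tcp_pos: [0.4412, -0.1854, 0.0033]
orientation: [-0.001, 0.709, 0.705, -0.0]
wrist_force: [-1.2, -0.1, 0.1]
finger_gap: 0.0852
```

Request:
{"method": "servo_tool", "body": {"increments": [{"claw": 0.15,"x": 0,"y": 0,"z": 0,"ax": 0,"ay": 0,"az": 0},{"claw": 0.25,"x": 0,"y": 0,"z": 0,"ax": 0,"ay": 0,"az": 0},{"claw": 0.35,"x": 0,"y": 0,"z": 0,"ax": 0,"ay": 0,"az": 0},{"claw": 1,"x": 0,"y": 0,"z": 0,"ax": 0,"ay": 0,"az": 0},{"claw": 1,"x": 0,"y": 0,"z": 0,"ax": 0,"ay": 0,"az": 0}], "newtons": 50}}

```text
clock: 26.35
tcp_pos: [0.4419, -0.186, 0.0052]
orientation: [0.0, 0.709, 0.705, -0.0]
wrist_force: [-2.4, 0.6, 6.2]
finger_gap: 0.0601
```

Request:
{"method": "servo_tool", "body": {"increments": [{"claw": 1,"x": 0,"y": 0,"z": 0.2,"ax": 0,"ay": 0,"az": 0},{"claw": 1,"x": 0,"y": 0,"z": 0.6,"ax": 0,"ay": 0,"az": 0},{"claw": 1,"x": 0,"y": 0,"z": 1,"ax": 0,"ay": 0,"az": 0},{"claw": 1,"x": 0,"y": 0,"z": 1,"ax": 0,"ay": 0,"az": 0},{"claw": 1,"x": 0,"y": 0,"z": 0.5,"ax": 0,"ay": 0,"az": 0}]}}

```text
clock: 26.85
tcp_pos: [0.4424, -0.186, 0.0886]
orientation: [0.001, 0.709, 0.705, 0.0]
wrist_force: [1.2, 0.6, -5.3]
finger_gap: 0.0596
```

Request:
{"method": "servo_tool", "body": {"increments": [{"claw": 1,"x": 0,"y": 0.4,"z": 0,"ax": 0,"ay": 0,"az": 0},{"claw": 1,"x": 0,"y": 0.8,"z": 0,"ax": 0,"ay": 0,"az": 0},{"claw": 1,"x": 0,"y": 1,"z": 0,"ax": 0,"ay": 0,"az": 0},{"claw": 1,"x": 0,"y": 1,"z": 0,"ax": 0,"ay": 0,"az": 0},{"claw": 1,"x": 0,"y": 1,"z": 0,"ax": 0,"ay": 0,"az": 0}]}}

```text
clock: 27.35
tcp_pos: [0.4403, -0.0788, 0.0854]
orientation: [-0.001, 0.709, 0.705, -0.0]
wrist_force: [0.1, -0.2, -5.4]
finger_gap: 0.0603
```

Request:
{"method": "servo_tool", "body": {"increments": [{"claw": 1,"x": 0,"y": 1,"z": 0,"ax": 0,"ay": 0,"az": 0},{"claw": 1,"x": 0,"y": 1,"z": 0,"ax": 0,"ay": 0,"az": 0},{"claw": 1,"x": 0,"y": 1,"z": 0,"ax": 0,"ay": 0,"az": 0},{"claw": 1,"x": 0,"y": 1,"z": 0,"ax": 0,"ay": 0,"az": 0},{"claw": 1,"x": 0,"y": 1,"z": 0,"ax": 0,"ay": 0,"az": 0}]}}

```text
clock: 27.85
tcp_pos: [0.4401, 0.046, 0.0855]
orientation: [-0.001, 0.709, 0.705, -0.001]
wrist_force: [0.8, -0.7, -4.8]
finger_gap: 0.0601
```

Request:
{"method": "servo_tool", "body": {"increments": [{"claw": 1,"x": 0,"y": 1,"z": 0,"ax": 0,"ay": 0,"az": 0},{"claw": 1,"x": 0,"y": 1,"z": 0,"ax": 0,"ay": 0,"az": 0},{"claw": 1,"x": 0,"y": 1,"z": 0,"ax": 0,"ay": 0,"az": 0},{"claw": 1,"x": 0,"y": 0.9,"z": 0,"ax": 0,"ay": 0,"az": 0},{"claw": 1,"x": 0,"y": 0.3,"z": 0,"ax": 0,"ay": 0,"az": 0}]}}

```text
clock: 28.35
tcp_pos: [0.4401, 0.1513, 0.0855]
orientation: [-0.001, 0.708, 0.706, -0.001]
wrist_force: [-0.1, -1.0, -5.8]
finger_gap: 0.06
```

Request:
{"method": "servo_tool", "body": {"increments": [{"claw": 1,"x": 0,"y": 0,"z": 0,"ax": 0,"ay": 0,"az": 0}]}}

```text
clock: 28.45
tcp_pos: [0.4405, 0.1501, 0.0857]
orientation: [-0.001, 0.708, 0.706, -0.001]
wrist_force: [0.5, -0.3, -4.7]
finger_gap: 0.06
```

```bash
python3 snap.py s16; python3 -c "
from h import *
im=cv2.imread('pics/s16.png')
cv2.imwrite('pics/s16c.png',cv2.resize(im[140:250,310:430],None,fx=5,fy=5,interpolation=cv2.INTER_CUBIC))
s=env.get_state()['tcp_pos']
for z in(s[2]-.0052+.042,s[2]-.0052+.008):
  P=np.array([proj('scene',np.array([s[0]+.031*np.cos(a),s[1]+.004+.031*np.sin(a),z])) for a in np.linspace(0,6.2,20)]); P=(P-[310,140])*5
  print(z,'c',P.mean(0).round(),'min',P.min(0).round(),'max',P.max(0).round())
"
```

```text
[0.4405 0.1501 0.0857] 28.45 [ 0.5 -0.3 -4.7]
0.1227299624145261 c [316. 157.] min [241.  93.] max [392. 217.]
0.0887299624145261 c [293. 202.] min [222. 140.] max [367. 261.]
```

View pics/s16c.png

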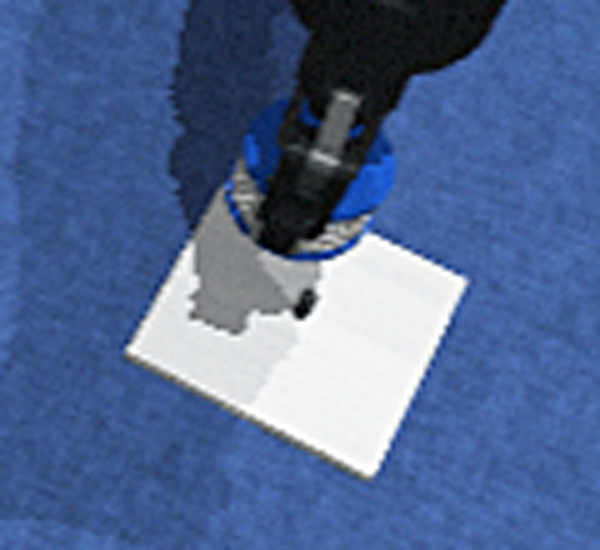

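The held spool is where I predicted, within 2 mm. It needs +23 mm in y, then lowering.

Request:
{"method": "servo_tool", "body": {"increments": [{"claw": 1,"x": 0.04,"y": 0.4,"z": 0,"ax": 0,"ay": 0,"az": 0},{"claw": 1,"x": 0,"y": 0.4,"z": -0.3,"ax": 0,"ay": 0,"az": 0},{"claw": 1,"x": 0,"y": 0.1,"z": -0.6,"ax": 0,"ay": 0,"az": 0},{"claw": 1,"x": 0,"y": 0,"z": -0.6,"ax": 0,"ay": 0,"az": 0},{"claw": 1,"x": 0,"y": 0,"z": -0.4,"ax": 0,"ay": 0,"az": 0}]}}

```text
clock: 29.0
tcp_pos: [0.4422, 0.1718, 0.0379]
orientation: [-0.0, 0.709, 0.705, -0.001]
wrist_force: [0.2, 0.3, -4.9]
finger_gap: 0.0601
```

Request:
{"method": "servo_tool", "body": {"increments": [{"claw": 1,"x": 0,"y": 0,"z": 0,"ax": 0,"ay": 0,"az": 0}]}}

```text
clock: 29.1
tcp_pos: [0.4414, 0.1715, 0.0376]
orientation: [-0.001, 0.709, 0.705, -0.001]
wrist_force: [-1.1, -0.2, -4.8]
finger_gap: 0.0596
```

Request:
{"method": "servo_tool", "body": {"increments": [{"claw": 1,"x": 0,"y": 0.06,"z": -0.3,"ax": 0,"ay": 0,"az": 0},{"claw": 1,"x": 0,"y": 0,"z": -0.3,"ax": 0,"ay": 0,"az": 0},{"claw": 1,"x": 0,"y": 0,"z": -0.25,"ax": 0,"ay": 0,"az": 0},{"claw": 1,"x": 0,"y": 0,"z": -0.15,"ax": 0,"ay": 0,"az": 0},{"claw": 1,"x": 0,"y": 0,"z": 0,"ax": 0,"ay": 0,"az": 0}]}}

```text
clock: 29.6
tcp_pos: [0.4424, 0.1731, 0.0137]
orientation: [-0.0, 0.709, 0.705, -0.0]
wrist_force: [0.7, -0.1, -4.7]
finger_gap: 0.06
```

Request:
{"method": "servo_tool", "body": {"increments": [{"claw": 1,"x": 0,"y": 0,"z": -0.08,"ax": 0,"ay": 0,"az": 0},{"claw": 1,"x": 0,"y": 0,"z": -0.08,"ax": 0,"ay": 0,"az": 0},{"claw": 1,"x": 0,"y": 0,"z": 0,"ax": 0,"ay": 0,"az": 0}]}}

```text
clock: 29.9
tcp_pos: [0.4428, 0.1732, 0.0102]
orientation: [0.0, 0.709, 0.705, 0.0]
wrist_force: [-0.8, -1.2, -5.0]
finger_gap: 0.0599
```

Request:
{"method": "servo_tool", "body": {"increments": [{"claw": 1,"x": 0,"y": 0,"z": -0.08,"ax": 0,"ay": 0,"az": 0},{"claw": 1,"x": 0,"y": 0,"z": -0.07,"ax": 0,"ay": 0,"az": 0},{"claw": 1,"x": 0,"y": 0,"z": 0,"ax": 0,"ay": 0,"az": 0}]}}

```text
clock: 30.2
tcp_pos: [0.4426, 0.1732, 0.0063]
orientation: [-0.0, 0.709, 0.705, -0.0]
wrist_force: [-0.0, -0.8, -4.5]
finger_gap: 0.0601
```

Request:
{"method": "servo_tool", "body": {"increments": [{"claw": 1,"x": 0,"y": 0,"z": -0.05,"ax": 0,"ay": 0,"az": 0},{"claw": 1,"x": 0,"y": 0,"z": 0,"ax": 0,"ay": 0,"az": 0}]}}

```text
clock: 30.4
tcp_pos: [0.4429, 0.1732, 0.0053]
orientation: [0.0, 0.709, 0.705, 0.0]
wrist_force: [0.2, -0.2, -4.8]
finger_gap: 0.0599
```

Request:
{"method": "servo_tool", "body": {"increments": [{"claw": 1,"x": 0,"y": 0,"z": -0.05,"ax": 0,"ay": 0,"az": 0},{"claw": 1,"x": 0,"y": 0,"z": 0,"ax": 0,"ay": 0,"az": 0}]}}

```text
clock: 30.6
tcp_pos: [0.443, 0.1732, 0.0052]
orientation: [0.0, 0.709, 0.705, 0.0]
wrist_force: [-3.8, -0.9, 7.5]
finger_gap: 0.0603
```

Seated, with contact at 0.0052. Releasing and going back for the tall spool.

Request:
{"method": "servo_tool", "body": {"increments": [{"claw": 0.25,"x": 0,"y": 0,"z": 0,"ax": 0,"ay": 0,"az": 0},{"claw": 0.1,"x": 0,"y": 0,"z": 0,"ax": 0,"ay": 0,"az": 0},{"claw": 0,"x": 0,"y": 0,"z": 0,"ax": 0,"ay": 0,"az": 0},{"claw": 0,"x": 0,"y": 0,"z": 0.4,"ax": 0,"ay": 0,"az": 0},{"claw": 0,"x": 0,"y": 0,"z": 0.8,"ax": 0,"ay": 0,"az": 0}]}}

```text
clock: 31.1
tcp_pos: [0.4416, 0.1729, 0.0336]
orientation: [-0.001, 0.709, 0.705, -0.001]
wrist_force: [0.2, -0.1, 0.6]
finger_gap: 0.0854
```

Request:
{"method": "servo_tool", "body": {"increments": [{"claw": 0,"x": 0,"y": 0,"z": 1,"ax": 0,"ay": 0,"az": 0},{"claw": 0,"x": 0.2,"y": 0,"z": 1,"ax": 0,"ay": 0,"az": 0},{"claw": 0,"x": 1,"y": 0.1,"z": 0.8,"ax": 0,"ay": 0,"az": 0},{"claw": 0,"x": 1,"y": 0.1,"z": 0,"ax": 0,"ay": 0,"az": 0},{"claw": 0,"x": 1,"y": 0.1,"z": 0,"ax": 0,"ay": 0,"az": 0}]}}

```text
clock: 31.6
tcp_pos: [0.5247, 0.1811, 0.1061]
orientation: [0.001, 0.709, 0.705, 0.001]
wrist_force: [-0.4, -1.3, -0.5]
finger_gap: 0.0854
```

Request:
{"method": "servo_tool", "body": {"increments": [{"claw": 0,"x": 1,"y": 0.2,"z": 0,"ax": 0,"ay": 0,"az": 0},{"claw": 0,"x": 1,"y": 0.2,"z": 0,"ax": 0,"ay": 0,"az": 0},{"claw": 0,"x": 1,"y": 0.2,"z": 0,"ax": 0,"ay": 0,"az": 0},{"claw": 0,"x": 1,"y": 0.2,"z": 0,"ax": 0,"ay": 0,"az": 0},{"claw": 0,"x": 1,"y": 0,"z": 0,"ax": 0,"ay": 0,"az": 0}]}}

```text
clock: 32.1
tcp_pos: [0.6488, 0.2014, 0.1047]
orientation: [0.0, 0.709, 0.705, 0.0]
wrist_force: [0.7, 0.9, 0.6]
finger_gap: 0.0852
```

Request:
{"method": "servo_tool", "body": {"increments": [{"claw": 0,"x": 0,"y": 0,"z": 0,"ax": 0,"ay": 0,"az": 0}]}}

```text
clock: 32.2
tcp_pos: [0.6508, 0.2006, 0.1041]
orientation: [0.001, 0.709, 0.705, 0.001]
wrist_force: [-0.1, 0.6, -0.8]
finger_gap: 0.0854
```

```bash
python3 snap.py s17; python3 ring.py s17 | grep -E "0.042|0.066" | head -6
```

```text
[0.6508 0.2006 0.1041] 32.2 [-0.1  0.6 -0.8]
[502. 372.] 0.042 [699. 478.] [35. 36.]
[502. 372.] 0.066 [707. 466.] [34. 34.]
[356. 276.] 0.042 [637. 194.] [16. 43.]
[356. 276.] 0.066 [647. 191.] [16. 42.]
[160. 196.] 0.042 [ 643. -252.] [31. 29.]
[160. 196.] 0.066 [ 653. -241.] [30. 28.]
```

View pics/s17.png

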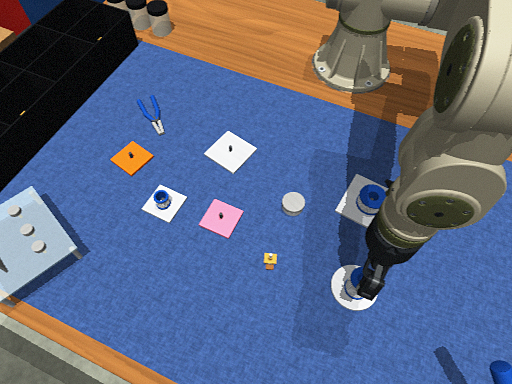

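Request:
{"method": "servo_tool", "body": {"increments": [{"claw": 0,"x": -0.08,"y": 0,"z": -0.6,"ax": 0,"ay": 0,"az": 0},{"claw": 0,"x": 0,"y": 0,"z": -0.6,"ax": 0,"ay": 0,"az": 0},{"claw": 0,"x": 0,"y": 0,"z": -0.5,"ax": 0,"ay": 0,"az": 0},{"claw": 0,"x": 0,"y": 0,"z": -0.4,"ax": 0,"ay": 0,"az": 0},{"claw": 0,"x": 0,"y": 0,"z": -0.4,"ax": 0,"ay": 0,"az": 0}]}}

```text
clock: 32.75
tcp_pos: [0.6455, 0.2008, 0.0412]
orientation: [0.0, 0.709, 0.705, -0.0]
wrist_force: [0.3, -0.1, -0.2]
finger_gap: 0.0853
```

Request:
{"method": "servo_tool", "body": {"increments": [{"claw": 0,"x": 0,"y": 0,"z": -0.5,"ax": 0,"ay": 0,"az": 0},{"claw": 0,"x": 0,"y": 0,"z": -0.3,"ax": 0,"ay": 0,"az": 0},{"claw": 0,"x": 0,"y": 0,"z": 0,"ax": 0,"ay": 0,"az": 0}]}}

```text
clock: 33.05
tcp_pos: [0.6447, 0.2005, 0.0198]
orientation: [-0.001, 0.709, 0.705, -0.001]
wrist_force: [-1.1, 0.3, 0.2]
finger_gap: 0.0855
```

Request:
{"method": "servo_tool", "body": {"increments": [{"claw": 0.25,"x": 0,"y": 0,"z": 0,"ax": 0,"ay": 0,"az": 0},{"claw": 0.4,"x": 0,"y": 0,"z": 0,"ax": 0,"ay": 0,"az": 0},{"claw": 0.5,"x": 0,"y": 0,"z": 0,"ax": 0,"ay": 0,"az": 0},{"claw": 1,"x": 0,"y": 0,"z": 0,"ax": 0,"ay": 0,"az": 0},{"claw": 1,"x": 0,"y": 0,"z": 0,"ax": 0,"ay": 0,"az": 0}]}}

```text
clock: 33.55
tcp_pos: [0.6472, 0.2009, 0.0228]
orientation: [0.001, 0.709, 0.705, 0.001]
wrist_force: [1.2, 0.3, 5.0]
finger_gap: 0.0466
```

Request:
{"method": "servo_tool", "body": {"increments": [{"claw": 1,"x": 0,"y": 0,"z": 0.3,"ax": 0,"ay": 0,"az": 0},{"claw": 1,"x": 0,"y": 0,"z": 0.7,"ax": 0,"ay": 0,"az": 0},{"claw": 1,"x": 0,"y": 0,"z": 1,"ax": 0,"ay": 0,"az": 0},{"claw": 1,"x": 0,"y": 0,"z": 1,"ax": 0,"ay": 0,"az": 0},{"claw": 1,"x": 0,"y": 0,"z": 0.6,"ax": 0,"ay": 0,"az": 0}]}}

```text
clock: 34.05
tcp_pos: [0.6453, 0.2007, 0.1127]
orientation: [-0.0, 0.709, 0.705, -0.0]
wrist_force: [0.7, 0.5, -4.2]
finger_gap: 0.0464
```

Request:
{"method": "servo_tool", "body": {"increments": [{"claw": 1,"x": -0.2,"y": -0.5,"z": 0,"ax": 0,"ay": 0,"az": 0},{"claw": 1,"x": -0.5,"y": -1,"z": 0,"ax": 0,"ay": 0,"az": 0},{"claw": 1,"x": -0.5,"y": -1,"z": 0,"ax": 0,"ay": 0,"az": 0},{"claw": 1,"x": -0.5,"y": -1,"z": 0,"ax": 0,"ay": 0,"az": 0},{"claw": 1,"x": -0.5,"y": -1,"z": 0,"ax": 0,"ay": 0,"az": 0}]}}

```text
clock: 34.55
tcp_pos: [0.5879, 0.0865, 0.1094]
orientation: [-0.001, 0.709, 0.705, -0.002]
wrist_force: [-0.4, -0.0, -3.6]
finger_gap: 0.0462
```

Request:
{"method": "servo_tool", "body": {"increments": [{"claw": 1,"x": -0.6,"y": -1,"z": 0,"ax": 0,"ay": 0,"az": 0},{"claw": 1,"x": -0.6,"y": -1,"z": 0,"ax": 0,"ay": 0,"az": 0},{"claw": 1,"x": -0.6,"y": -1,"z": 0,"ax": 0,"ay": 0,"az": 0},{"claw": 1,"x": -0.6,"y": -1,"z": 0,"ax": 0,"ay": 0,"az": 0},{"claw": 1,"x": -0.6,"y": -1,"z": 0,"ax": 0,"ay": 0,"az": 0}]}}

```text
clock: 35.05
tcp_pos: [0.5126, -0.0378, 0.1097]
orientation: [-0.002, 0.709, 0.705, -0.001]
wrist_force: [-0.1, -0.2, -4.4]
finger_gap: 0.0465
```

Request:
{"method": "servo_tool", "body": {"increments": [{"claw": 1,"x": -0.6,"y": -1,"z": 0,"ax": 0,"ay": 0,"az": 0},{"claw": 1,"x": -0.6,"y": -1,"z": 0,"ax": 0,"ay": 0,"az": 0},{"claw": 1,"x": -0.6,"y": -1,"z": 0,"ax": 0,"ay": 0,"az": 0},{"claw": 1,"x": -0.6,"y": -1,"z": 0,"ax": 0,"ay": 0,"az": 0},{"claw": 1,"x": -0.4,"y": -1,"z": 0,"ax": 0,"ay": 0,"az": 0}]}}

```text
clock: 35.55
tcp_pos: [0.4422, -0.1619, 0.1098]
orientation: [-0.002, 0.709, 0.705, -0.001]
wrist_force: [-0.1, -0.8, -5.0]
finger_gap: 0.0468
```

Request:
{"method": "servo_tool", "body": {"increments": [{"claw": 1,"x": -0.2,"y": -0.7,"z": 0,"ax": 0,"ay": 0,"az": 0},{"claw": 1,"x": 0,"y": -0.25,"z": 0,"ax": 0,"ay": 0,"az": 0},{"claw": 1,"x": 0,"y": 0,"z": 0,"ax": 0,"ay": 0,"az": 0}]}}

```text
clock: 35.85
tcp_pos: [0.4395, -0.1858, 0.1104]
orientation: [-0.001, 0.71, 0.704, -0.0]
wrist_force: [0.4, 0.4, -3.8]
finger_gap: 0.0462
```

```bash
python3 snap.py s18; python3 -c "
from h import *
im=cv2.imread('pics/s18.png')
cv2.imwrite('pics/s18c.png',cv2.resize(im[80:190,150:280],None,fx=5,fy=5,interpolation=cv2.INTER_CUBIC))
s=env.get_state()['tcp_pos']
for z in(s[2]-.0228+.066,s[2]-.0228+.008):
  P=np.array([proj('scene',np.array([s[0]+.024*np.cos(a),s[1]+.0045+.024*np.sin(a),z])) for a in np.linspace(0,6.2,20)]); P=(P-[150,80])*5
  print(z,'c',P.mean(0).round(),'min',P.min(0).round(),'max',P.max(0).round())
"
```

```text
[ 0.4395 -0.1858  0.1104] 35.85 [ 0.4  0.4 -3.8]
0.15377998006499144 c [389. 147.] min [334. 105.] max [445. 187.]
0.09577998006499142 c [395. 236.] min [343. 195.] max [447. 274.]
```

View pics/s18c.png

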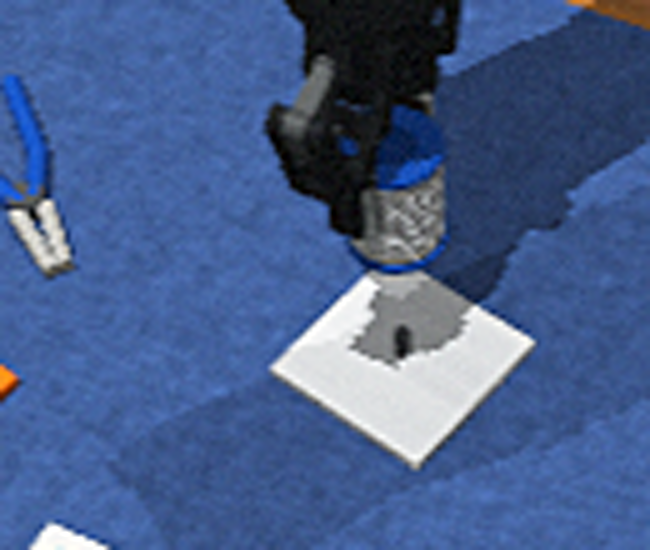

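The spool matches the prediction: right edge at crop 446, bottom at 271. Lowering onto the medium pin at crop (402,340).

Request:
{"method": "servo_tool", "body": {"increments": [{"claw": 1,"x": 0.06,"y": 0,"z": -0.4,"ax": 0,"ay": 0,"az": 0},{"claw": 1,"x": 0,"y": 0,"z": -0.7,"ax": 0,"ay": 0,"az": 0},{"claw": 1,"x": 0,"y": 0,"z": -0.7,"ax": 0,"ay": 0,"az": 0},{"claw": 1,"x": 0,"y": 0,"z": -0.5,"ax": 0,"ay": 0,"az": 0},{"claw": 1,"x": 0,"y": 0,"z": 0,"ax": 0,"ay": 0,"az": 0}]}}

```text
clock: 36.4
tcp_pos: [0.4407, -0.1834, 0.0515]
orientation: [-0.002, 0.708, 0.706, -0.0]
wrist_force: [-0.8, -0.9, -3.1]
finger_gap: 0.0465
```

Request:
{"method": "servo_tool", "body": {"increments": [{"claw": 1,"x": 0.04,"y": -0.06,"z": -0.2,"ax": 0,"ay": 0,"az": 0},{"claw": 1,"x": 0,"y": 0,"z": -0.25,"ax": 0,"ay": 0,"az": 0},{"claw": 1,"x": 0,"y": 0,"z": -0.25,"ax": 0,"ay": 0,"az": 0},{"claw": 1,"x": 0,"y": 0,"z": -0.15,"ax": 0,"ay": 0,"az": 0},{"claw": 1,"x": 0,"y": 0,"z": 0,"ax": 0,"ay": 0,"az": 0}]}}

```text
clock: 36.9
tcp_pos: [0.4429, -0.1868, 0.0322]
orientation: [-0.0, 0.709, 0.705, -0.0]
wrist_force: [-0.6, 0.4, -4.4]
finger_gap: 0.0466
```

Request:
{"method": "servo_tool", "body": {"increments": [{"claw": 1,"x": 0,"y": 0,"z": -0.08,"ax": 0,"ay": 0,"az": 0},{"claw": 1,"x": 0,"y": 0,"z": -0.08,"ax": 0,"ay": 0,"az": 0},{"claw": 1,"x": 0,"y": 0,"z": 0,"ax": 0,"ay": 0,"az": 0}]}}

```text
clock: 37.2
tcp_pos: [0.4433, -0.187, 0.0287]
orientation: [-0.0, 0.709, 0.705, 0.0]
wrist_force: [-0.1, 0.2, -4.1]
finger_gap: 0.0463
```

Request:
{"method": "servo_tool", "body": {"increments": [{"claw": 1,"x": 0,"y": 0,"z": -0.09,"ax": 0,"ay": 0,"az": 0},{"claw": 1,"x": 0,"y": 0,"z": -0.08,"ax": 0,"ay": 0,"az": 0},{"claw": 1,"x": 0,"y": 0,"z": 0,"ax": 0,"ay": 0,"az": 0}]}}

```text
clock: 37.5
tcp_pos: [0.4431, -0.1869, 0.0243]
orientation: [-0.0, 0.709, 0.705, -0.0]
wrist_force: [-0.1, -0.0, -3.8]
finger_gap: 0.0465
```

Request:
{"method": "servo_tool", "body": {"increments": [{"claw": 1,"x": 0,"y": 0,"z": -0.05,"ax": 0,"ay": 0,"az": 0},{"claw": 1,"x": 0,"y": 0,"z": 0,"ax": 0,"ay": 0,"az": 0}]}}

```text
clock: 37.7
tcp_pos: [0.4432, -0.187, 0.0231]
orientation: [-0.0, 0.709, 0.705, -0.0]
wrist_force: [-0.5, 0.4, -3.5]
finger_gap: 0.0465
```

Request:
{"method": "servo_tool", "body": {"increments": [{"claw": 1,"x": 0,"y": 0,"z": -0.05,"ax": 0,"ay": 0,"az": 0},{"claw": 1,"x": 0,"y": 0,"z": 0,"ax": 0,"ay": 0,"az": 0}]}}

```text
clock: 37.9
tcp_pos: [0.4434, -0.1871, 0.0228]
orientation: [0.0, 0.709, 0.705, 0.0]
wrist_force: [-2.8, 1.4, 4.1]
finger_gap: 0.0466
```

Seated at 0.0228. Releasing and backing away.

Request:
{"method": "servo_tool", "body": {"increments": [{"claw": 0.35,"x": 0,"y": 0,"z": 0,"ax": 0,"ay": 0,"az": 0},{"claw": 0.15,"x": 0,"y": 0,"z": 0,"ax": 0,"ay": 0,"az": 0},{"claw": 0,"x": 0,"y": 0,"z": 0,"ax": 0,"ay": 0,"az": 0},{"claw": 0,"x": 0,"y": 0,"z": 0.4,"ax": 0,"ay": 0,"az": 0},{"claw": 0,"x": 0,"y": 0,"z": 0.8,"ax": 0,"ay": 0,"az": 0}]}}

```text
clock: 38.4
tcp_pos: [0.4423, -0.1863, 0.0516]
orientation: [-0.001, 0.709, 0.705, -0.0]
wrist_force: [0.4, -0.5, -0.1]
finger_gap: 0.0853
```

Request:
{"method": "servo_tool", "body": {"increments": [{"claw": 0,"x": 0,"y": 0,"z": 1,"ax": 0,"ay": 0,"az": 0},{"claw": 0,"x": 0,"y": 0,"z": 1,"ax": 0,"ay": 0,"az": 0},{"claw": 0,"x": 0,"y": 0.5,"z": 1,"ax": 0,"ay": 0,"az": 0},{"claw": 0,"x": 0,"y": 1,"z": 1,"ax": 0,"ay": 0,"az": 0},{"claw": 0,"x": 0,"y": 1,"z": 0,"ax": 0,"ay": 0,"az": 0}]}}

```text
clock: 38.9
tcp_pos: [0.4456, -0.1252, 0.1562]
orientation: [0.003, 0.709, 0.705, 0.001]
wrist_force: [1.3, 0.7, -0.4]
finger_gap: 0.0855
```

Request:
{"method": "servo_tool", "body": {"increments": [{"claw": 0,"x": 0,"y": 1,"z": 0,"ax": 0,"ay": 0,"az": 0},{"claw": 0,"x": 0,"y": 1,"z": 0,"ax": 0,"ay": 0,"az": 0},{"claw": 0,"x": 0,"y": 1,"z": 0,"ax": 0,"ay": 0,"az": 0},{"claw": 0,"x": 0,"y": 0.5,"z": 0,"ax": 0,"ay": 0,"az": 0},{"claw": 0,"x": 0,"y": 0,"z": 0,"ax": 0,"ay": 0,"az": 0}]}}

```text
clock: 39.4
tcp_pos: [0.4433, -0.036, 0.1525]
orientation: [0.0, 0.708, 0.706, 0.0]
wrist_force: [0.3, -0.2, 0.2]
finger_gap: 0.0856
```

```bash
python3 snap.py s19; python3 ring.py s19; python3 -c "
from h import *
cv2.imwrite('pics/t19.png',env.read_camera('top')[:,:,::-1])"
```

```text
[ 0.4433 -0.036   0.1525] 39.4 [ 0.3 -0.2  0.2]
[503. 372.] 0.04 [698. 480.] [35. 36.]
[503. 372.] 0.042 [699. 479.] [35. 36.]
[503. 372.] 0.066 [707. 466.] [34. 35.]
[160. 196.] 0.04 [ 642. -253.] [31. 29.]
[160. 196.] 0.042 [ 643. -252.] [31. 29.]
[160. 196.] 0.066 [ 653. -241.] [30. 28.]
[373. 196.] 0.04 [442. 177.] [58. 60.]
[373. 196.] 0.042 [444. 177.] [58. 59.]
[373. 196.] 0.066 [461. 174.] [56. 57.]
[228. 136.] 0.04 [ 424. -193.] [44. 47.]
[228. 136.] 0.042 [ 426. -192.] [44. 47.]
[228. 136.] 0.066 [ 443. -182.] [43. 45.]
[144. 110.] 0.04 [ 439. -429.] [84. 13.]
[144. 110.] 0.042 [ 440. -428.] [84. 13.]
[144. 110.] 0.066 [ 457. -410.] [81. 13.]
[155. 106.] 0.04 [ 414. -409.] [84. 13.]
[155. 106.] 0.042 [ 416. -408.] [84. 13.]
[155. 106.] 0.066 [ 434. -391.] [81. 12.]
```

View pics/s19.png

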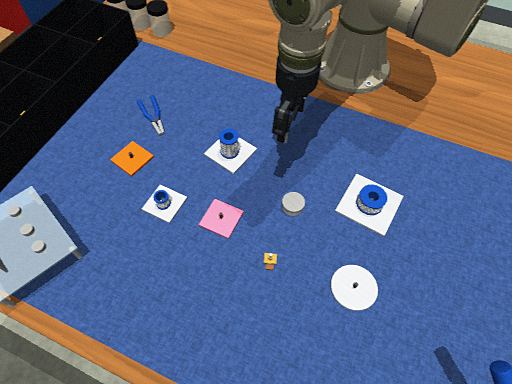

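View pics/t19.png

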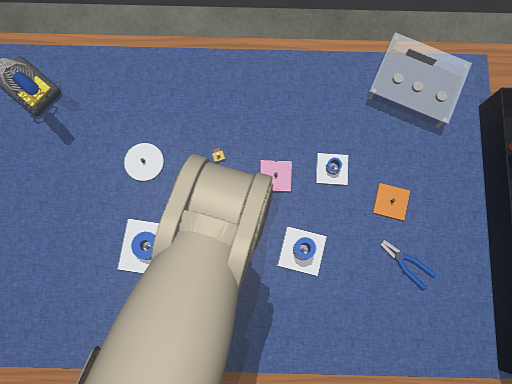

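All three spools are upright on their own stands, each within about 3 mm of the stand centre. The tin (293,204), the pot (270,260) and the pliers (150,115) are at their starting pixels. The arm is clear, so I'll hand in.

```bash
python3 -c "
from workcell import env
print(env.hand_in())"
```

```text
the job is handed in; nothing more can be done
None
```

The three spools are on their own stands and the job is handed in; it gave no verdict. I parked the tall spool on the round stand, moved small to the smallest base and wide to the largest, then put tall on the middle one. It took about 39 s of the 104 s.

**Last checks:** in the scene view each spool stands upright near its pin. The first three columns are in mm; seating height is the reported TCP at contact.

| Spool | Position | Stand centre | Offset | Seating height |
|---|---|---|---|---|
| Wide | (444, 177) | (442, 178) | about 2 | same as when gripped |
| Tall | (443, -182) | (442, -181) | about 1 | same as when gripped |
| Small | (642, -253) | (640, -253) | about 2 | same as when gripped |

The tin, potentiometer and pliers look unmoved by eye. The gripper was open and clear of everything.

**What disagreed or went wrong:**
- **TCP height:** the reported TCP height disagreed with the tool data by about 26 mm, and y by about 4 mm. I measured this by touching the shut fingertips to the large plate.
- **First small-spool grasp:** because of that error, the fingers closed just above the spool. It did not move, and I gripped it again lower down.
- **Tall spool, first lift:** for the same reason, it was probably held only near its top edge, but it did not slip.
- **Fingertip touch:** it reached about 45 N at the wrist before I backed off. That is under the 120 N wrist limit. It is over the 40 N limit for the arm and gripper body, but I believe only the fingertips were touching.

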